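# Put the biscuit-packing corner away

### The job

Put the packing corner away for the night: slide every spool of twine up off its post and stand it upright in the red tin, then put the lid properly on the tin. Take every chopping board out of the dish rack and lean it against the rail of the drying ledge, foot on the ledge between rail and front lip, boards side by side and each flat against the rail. Leave the mug and the jar where they stand.

Things in the scene. Friction and masses are not known exactly. Their poses are not given: they have to be found in the camera images.
- ledge: fixed drying ledge, 380 mm long (y); origin under it on the counter, x away from the robot. Rubber base, top 8 mm up. Rail on the robot side: x = -40 to -28 mm, top edge 95 mm up. Low lip on the far side: x = 24 to 30 mm, top 18 mm up. Boards stand on the base between rail and lip and lean towards -x onto the rail's top edge; room for three, 120 to 130 mm apart along y.
- rack: fixed dish rack: grey base 190 mm (x) by 120 mm (y), 10 mm thick, with three slots at x = -60, 0, +60 mm, each between two wire arches 16 mm apart and 70 mm wide (along y) that reach 48 mm above the counter. Boards stand on the base (10 mm above the counter). Origin: centre of its underside.
- board_a: chopping board, a flat slab 12 mm thick (its x), 100 mm wide (y), 170 mm tall (z), about 0.2 kg, light wood, with a small dark hanging-hole mark near the bottom. Origin: middle of its underside (the edge it stands on). At the start it stands upright in a slot of the dish rack, its x along the rack's x. May be absent (None).
- board_b: chopping board, a flat slab 12 mm thick (its x), 100 mm wide (y), 170 mm tall (z), about 0.2 kg, dark wood, with a small dark hanging-hole mark near the bottom. Origin: middle of its underside (the edge it stands on). At the start it stands upright in a slot of the dish rack, its x along the rack's x. May be absent (None).
- board_c: chopping board, a flat slab 12 mm thick (its x), 100 mm wide (y), 170 mm tall (z), about 0.2 kg, green plastic, with a small dark hanging-hole mark near the bottom. Origin: middle of its underside (the edge it stands on). At the start it stands upright in a slot of the dish rack, its x along the rack's x. May be absent (None).
- stand: fixed twine stand: wooden base 90 mm (x) by 240 mm (y), 12 mm thick, with three upright steel posts of 12 mm diameter at y = -80, 0, +80 mm whose tips are 90 mm above the counter. Origin: centre of its underside.
- spool_a: spool of twine, red with pale stripes: a wound tube 54 mm in diameter, 55 mm high, bore 24 mm, about 0.12 kg. Origin: centre of its underside, z along its axis. At the start it sits on the base of the twine stand with a post through its bore. May be absent (None).
- spool_b: spool of twine, blue with pale stripes: a wound tube 54 mm in diameter, 55 mm high, bore 24 mm, about 0.12 kg. Origin: centre of its underside, z along its axis. At the start it sits on the base of the twine stand with a post through its bore. May be absent (None).
- spool_c: spool of twine, yellow with pale stripes: a wound tube 54 mm in diameter, 55 mm high, bore 24 mm, about 0.12 kg. Origin: centre of its underside, z along its axis. At the start it sits on the base of the twine stand with a post through its bore. May be absent (None).
- tin: loose open red tin, 205 mm (x) by 135 mm (y) by 70 mm high, walls and floor 4 mm thick, about 0.5 kg. Origin: centre of its underside. Three spools fit in a row along its x, 62 mm apart, below the rim.
- lid: loose red lid: plate 215 (x) by 145 (y) by 6 mm; under it a pad 183 by 113 by 6 mm that drops inside the tin's rim, either way round; on top a wooden grip bar 60 mm along x, 14 mm wide (y). Origin: centre of the pad's underside; plate 6 to 12 mm, bar 12 to 44 mm above it. Starts lying on the counter on its pad. Seated, its origin is 64 mm above the tin's. 0.2 kg.
- mug: white mug, 76 mm in diameter, 85 mm high, loose; leave alone. Origin: centre of its underside.
- jar: amber glass jar with a black cap, 70 mm in diameter, 100 mm high, loose; leave alone. Origin: centre of its underside.
There are look-alikes about, which are no part of the job. There is more than one size of the board_b; the job needs the smaller.

How it is judged:
On the way, in this order (a step that is already met when the one before it is completed fails the run):
1. every spool of twine stands upright in the tin (x of spool_a in the frame of tin between -0.085 and 0.085 m and y of spool_a in the frame of tin between -0.05 and 0.05 m and z of spool_a in the frame of tin between -0.001 and 0.012 m and angle between each of spool_a, spool_b, spool_c's own z axis and vertical below 0.2 rad and x of spool_b in the frame of tin between -0.085 and 0.085 m and y of spool_b in the frame of tin between -0.05 and 0.05 m and z of spool_b in the frame of tin between -0.001 and 0.012 m and x of spool_c in the frame of tin between -0.085 and 0.085 m and y of spool_c in the frame of tin between -0.05 and 0.05 m and z of spool_c in the frame of tin between -0.001 and 0.012 m), for 0.2 s.
2. the lid is seated on the tin, over the spools (all of step 1 and x of lid in the frame of tin between -0.013 and 0.013 m and y of lid in the frame of tin between -0.013 and 0.013 m and z of lid in the frame of tin between 0.058 and 0.0675 m and angle between the z axis of lid and the z axis of tin, either way round below 0.05 rad), for 0.2 s.
At the end, for the whole second after the job is handed in: Spools upright (11 deg) in the tin; lid seated level, centred within 13 mm; each board's foot on the ledge base between rail and lip, leaning 5 to 31 deg, square within 14 deg, middle within 165 mm of the ledge's, 85 mm or more from the next; all at rest (all of step 2 and x of board_a in the frame of ledge between -0.03 and 0.026 m and y of board_a in the frame of ledge between -0.165 and 0.165 m and z of board_a in the frame of ledge between 0.003 and 0.017 m and angle between board_a's own z axis and vertical between 0.09 and 0.55 rad and angle between the y axis of each of board_a, board_b, board_c and the y axis of ledge, either way round below 0.25 rad and linear speed of each of board_a, board_b, board_c, tin, lid below 0.02 m/s and x of board_b in the frame of ledge between -0.03 and 0.026 m and y of board_b in the frame of ledge between -0.165 and 0.165 m and z of board_b in the frame of ledge between 0.003 and 0.017 m and angle between board_b's own z axis and vertical between 0.09 and 0.55 rad and x of board_c in the frame of ledge between -0.03 and 0.026 m and y of board_c in the frame of ledge between -0.165 and 0.165 m and z of board_c in the frame of ledge between 0.003 and 0.017 m and angle between board_c's own z axis and vertical between 0.09 and 0.55 rad and angle between tin's own z axis and vertical below 0.1 rad and distance between board_a and board_b above 0.085 m and distance between each of board_a, board_b and board_c above 0.085 m); the robot touches nothing.
It fails at once if the mug or the jar is shifted by more than 4 cm or tipped (distance of any of mug, jar from where it was at the start of the episode above 0.04 m or angle between any of mug, jar's own z axis and vertical above 0.4 rad).
Of board_a, board_b, board_c only 2 to 3 are there at a start; the rules pass over those that are not, and their reading is None.
Of spool_a, spool_b, spool_c only 2 to 3 are there at a start; the rules pass over those that are not, and their reading is None.
At some moment in a run one of tin, lid may be knocked a few centimetres aside while the robot is not near it.
It also fails if it takes over 210 s, if anything falls off the work surface, if the arm or the gripper's body presses on something with over 40 N, if the wrist force passes 120 N, or if a joint passes its speed limit or range.

### The arm

A 7-joint arm with a two-finger parallel gripper is mounted at the origin on the work surface. World frame = base frame: x ahead of the robot, y to its left, z up, the work surface at z = 0. Lengths are in m, angles in rad, forces in N, time in s.
With the tool pointing down it reaches from about 0.4 to 0.875 m from the base axis. Payload 19.3 kg.
Tool frame: the origin (TCP) lies at the very end of the fingers, on their centre line; the grasp point (between the pads) lies 19 mm behind it; z points along the fingers, y is the line along which they close (so a half turn about z gives the same grasp; the last joint's range is limited). The gripper opens to 85 mm and grips with 20 to 120 N. Pads are 22 mm wide; open, the fingers measure 114 mm over their backs; the gripper's body (76 mm by 85 mm) begins 54 mm behind the grasp point. The pads swing forward as they close: fully open they stand 13 mm farther back than shut.
Start: joints at [1.148, 0.521, -0.036, 1.599, 0.021, 1.021, -0.113], TCP at [0.216, -0.587, 0.205] pointing down, gripper open.
Joint ranges: [-2.91, 2.91], [-0.3, 2.13], [-1.5, 1.42], [0.17, 2.43], [-1.26, 4.41], [0.16, 1.93], [-2.52, 2.52]. Speed limits (rad/s): [1.89, 1.89, 2.39, 2.39, 3.01, 3.01, 3.01].

### API

Orientations are given as [roll, pitch, yaw] about the fixed x, y, z axes, in that order (R = Rz(yaw) Ry(pitch) Rx(roll)).
In Python, from workcell import monitor, optics, workorder gives the robot as it stands.
- The arm moves only by the tool apply_moves, never from a script. Its arguments are lists of equal length, an entry for each row: "linear": the shift along the tool's x, y, z each as a share of 0.1 m, from -1 to 1, a list of three; "delta_rot": the turn, a rotation vector about the tool's x, y, z each as a share of 120 degrees, from -1 to 1, a list of three. A call has exactly 5 rows; each row is the pose to reach, as a shift and turn from the pose commanded when the call began, along the tool's axes at that moment; what a row does not reach only later rows make up. A row lasts 1/12 s, in which the tool goes at most 41.7 mm and 7.16 degrees, less where a joint would pass 70% of its speed; a pose out of reach is approached as far as the arm can. A call with a number of a shift or a turn outside -1 to 1 is refused whole. A call with a gripper value outside its range is refused whole. "gripper" is the opening, from -1 (shut) to 1 (fully open), set as the call begins (left out, the last holds). The fingers move at their own pace and stop on an object; "force" is the grip in N (left out, the last holds). Time passes only in rows, so rows that repeat a pose let the fingers close, or fill a call up. It gives the time, the measured TCP pose, the force, the opening and the grip force at its end, in the units of the state.
- monitor.observe(): the state, without advancing time (a new reading comes with each control period).
- optics.grab_frame(name): name is "scene" or "top"; returns (picture, depth): 384x512x3 uint8, red, green, blue; 384x512 float32, m along the optical axis (not along the pixel's ray), 0 where there is no reading.
- optics.camera_info(name): a dict with "fx", "fy", "cx", "cy" (pixels), "D" ([k1, k2, p1, p2, k3] as OpenCV has them; the pictures are not rectified), "rvec" (rotation vector, rad) and "tvec" (3), from world to camera coordinates, as OpenCV has them. Camera axes: x right, y down, z forward; pixel columns grow to the right and rows downward; lengths in m; the calibration is good to about 2 mm. A picture is of the moment at which its call begins. camera_info takes no time and is no camera call.
- workorder.job_done(): hands the job in; it is judged then, once.
The state is a dict: "clock": time; "qpos": joint angles; "qd": joint speeds; "joint_efforts": joint torques, N m; "position": TCP position; "tool_rot": TCP orientation; "force": force on the tool from outside, world axes, zero at the start; "moment": the same for the moment, N m; "grip_width": finger opening in m; "finger_force": force on a finger pad.
Only numpy, scipy, OpenCV 4.12 (cv2) and the standard library are available. Lean on these libraries where they do the work, as an engineer would, in place of code of your own. Each camera call takes 0.05 s, during which the arm holds its last target. There are 200 camera calls.

## Working session

There is one attempt and no reset: what is moved stays moved. The work goes in short steps, Python scripts to look and compute and a tool call to move; the robot and the scene stay as the last step left them, time stands still between calls to the robot, and variables do not carry over. Pictures are saved under pics/ and viewed, at most 14 in all, crops included, and the job is handed in when it is done.

Besides the shell and the picture viewer there is one more tool, called after "Request:" as name(argument=value, ...), one argument or row to a line, values as JSON. apply_moves: Moves the arm, as the interface text tells. Its arguments: {"type":"object","properties":{"linear":{"type":"array"},"delta_rot":{"type":"array"},"gripper":{"type":"number"},"force":{"type":"number"}},"required":["linear","delta_rot"]}

```bash
ls; mkdir -p pics
cat > h.py <<'E'
import numpy as np, cv2
from workcell import monitor, optics, workorder
from scipy.spatial.transform import Rotation as R
def grab(n):
    im,d=optics.grab_frame(n); return im,d,optics.camera_info(n)
def cloud(d,c):
    h,w=d.shape; v,u=np.mgrid[:h,:w]
    K=np.array([[c['fx'],0,c['cx']],[0,c['fy'],c['cy']],[0,0,1]])
    p=cv2.undistortPoints(np.stack([u,v],-1).reshape(-1,1,2).astype(np.float64),K,np.array(c['D'])).reshape(h,w,2)
    P=np.dstack([p*d[...,None],d])
    Rm=cv2.Rodrigues(np.array(c['rvec'],float))[0]
    X=(P-np.array(c['tvec'],float).reshape(3))@Rm
    X[d==0]=np.nan
    return X
def save(n,im,s=1.5):
    cv2.imwrite('pics/'+n,cv2.resize(im[...,::-1],None,fx=s,fy=s,interpolation=cv2.INTER_CUBIC))
def st():
    s=monitor.observe(); print({k:np.round(s[k],3).tolist() for k in ['clock','position','tool_rot','force','grip_width','finger_force','qpos']}); return s
E
python3 - <<'E'
from h import *
s=st()
for n in ['scene','top']:
    im,d,c=grab(n); save(n+'0.png',im); np.savez('pics/'+n+'0.npz',im=im,X=cloud(d,c))
    print(n,c['fx'],cv2.Rodrigues(np.array(c['rvec'],float))[0].round(2).tolist(),c['tvec'])
E
```

```text
pics
{'clock': 0.0, 'position': [0.216, -0.586, 0.205], 'tool_rot': [-3.14, 0.0, 0.353], 'force': [-0.277, -0.377, -0.404], 'grip_width': 0.086, 'finger_force': 0.0, 'qpos': [1.148, 0.522, -0.036, 1.6, 0.021, 1.021, -0.113]}
scene 359.7225645230043 [[-0.45, 0.89, -0.02], [0.63, 0.3, -0.71], [-0.63, -0.33, -0.7]] [ 0.29677751 -0.26091827  1.38700107]
top 365.3946160261325 [[-0.02, -1.0, -0.02], [-1.0, 0.02, -0.08], [0.08, 0.02, -1.0]] [-0.04239526  0.51575493  1.14140794]
```

View pics/scene0.png

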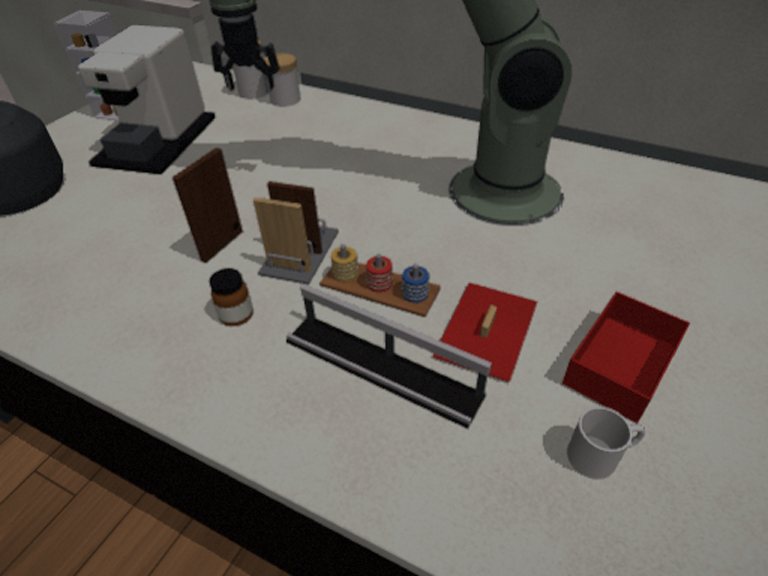

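View pics/top0.png

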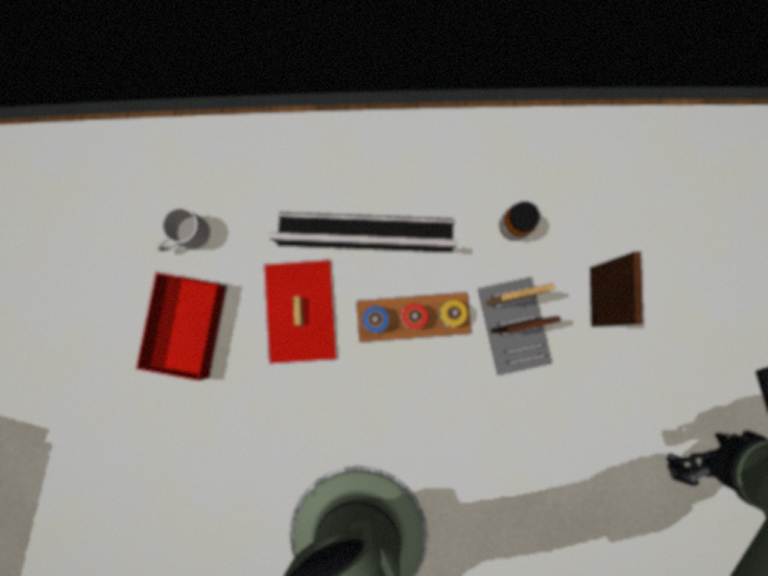

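```bash
cat > seg.py <<'E'
from h import *
def rect(P,name,pr=True):
    P=P[~np.isnan(P).any(1)]
    (cx,cy),(w,h),a=cv2.minAreaRect((P[:,:2]*1000).astype(np.float32))
    print(name,len(P),'c',round(cx,1),round(cy,1),'size',round(w,1),round(h,1),'ang',round(a,2),'z',np.percentile(P[:,2],[2,50,98]).round(4))
E
python3 - <<'E'
from seg import *
f=np.load('pics/top0.npz'); im,X=f['im'],f['X']
h=cv2.cvtColor(im,cv2.COLOR_RGB2HSV).astype(int); z=X[...,2]
def box(u0,u1,v0,v1):
    m=np.zeros(z.shape,bool); m[int(v0/1.5):int(v1/1.5),int(u0/1.5):int(u1/1.5)]=1; return m
g=z[box(350,450,400,440)]; print('counter z',np.nanmedian(g), np.nanstd(g))
B=box(130,245,255,400)
rect(X[B&(z>.06)&(z<.09)],'tin rim'); 
rect(X[B&(z<.03)&(h[...,1]>180)&(h[...,2]>90)],'tin floor')
B=box(255,345,250,370)
rect(X[B&(z>.006)&(h[...,1]>150)],'lid'); rect(X[B&(z>.03)],'lid bar')
B=box(265,470,200,255)
rect(X[B&(z>.085)],'rail top'); rect(X[B&(z>.0)&(h[...,2]<70)],'ledge dark'); rect(X[B&(z>.004)],'ledge all')
B=box(350,475,285,345)
rect(X[B&(z>.006)],'stand'); 
for n,b in dict(blue=(355,393,295,340),red=(397,432,298,335),yel=(436,472,293,332)).items():
    rect(X[box(*b)&(z>.058)&(z<.075)],n); rect(X[box(*b)&(z>.08)],n+' post')
B=box(475,575,270,380)
rect(X[B&(z>.005)&(z<.015)],'rack base'); rect(X[B&(z>.02)&(z<.06)],'arches')
rect(X[box(480,575,275,310)&(z>.165)],'light top'); rect(X[box(480,575,310,340)&(z>.165)],'dark top')
rect(X[box(480,575,275,310)&(z>.06)],'light all'); rect(X[box(480,575,310,340)&(z>.06)],'dark all')
rect(X[box(580,655,245,335)&(z>.02)],'decoy')
rect(X[box(500,545,195,243)&(z>.02)],'jar'); rect(X[box(155,213,203,255)&(z>.02)],'mug')
f=np.load('pics/scene0.npz'); im2,X2=f['im'],f['X']
P=X2[...,:]; zz=P[...,2]
def bx(u0,u1,v0,v1):
    m=np.zeros(zz.shape,bool); m[int(v0/1.5):int(v1/1.5),int(u0/1.5):int(u1/1.5)]=1; return m
rect(P[bx(250,325,180,270)&(zz>.165)&(zz<.2)],'scene boards top')
for n,b in dict(light=(255,306,196,225),dark=(267,320,180,205)).items():
    rect(P[bx(*b)&(zz>.14)&(zz<.2)],'scene '+n)
rect(P[bx(170,245,145,260)&(zz>.02)],'scene decoy')
save('crop1.png',im2[90:190,100:300],4)
E
```

```text
counter z -5.271939419583842e-05 0.0022781883769924616
tin rim 437 c 445.1 364.3 size 137.2 204.5 ang 78.58 z [0.0607 0.0687 0.0738]
tin floor 1918 c 447.1 375.1 size 110.0 196.8 ang 79.92 z [-0.0003  0.0043  0.0093]
lid 2680 c 473.7 118.4 size 207.7 139.7 ang 3.08 z [0.0075 0.0119 0.0169]
lid bar 90 c 474.3 119.5 size 54.3 14.5 ang 3.42 z [0.0312 0.0433 0.0477]
rail top 552 c 610.7 -21.4 size 379.3 12.9 ang 86.44 z [0.0866 0.0938 0.0985]
ledge dark 1322 c 636.4 -23.2 size 371.0 64.3 ang 86.49 z [0.003  0.0075 0.0744]
ledge all 2624 c 654.7 -27.0 size 442.6 119.8 ang 88.61 z [0.0044 0.0091 0.0968]
stand 2076 c 453.6 -118.1 size 95.1 252.4 ang 2.47 z [0.0072 0.0128 0.0717]
blue 196 c 450.3 -43.0 size 51.7 48.9 ang 88.96 z [0.0612 0.0663 0.0698]
blue post 13 c 450.9 -43.5 size 9.1 9.0 ang 89.32 z [0.0812 0.0877 0.0893]
red 198 c 454.8 -123.8 size 49.0 49.1 ang 88.84 z [0.0611 0.0668 0.0703]
red post 14 c 455.2 -124.1 size 9.0 9.2 ang 86.13 z [0.082  0.0889 0.0938]
yel 188 c 462.1 -201.9 size 51.2 49.0 ang 86.32 z [0.0613 0.0666 0.0703]
yel post 14 c 459.7 -202.1 size 8.7 9.0 ang 89.24 
[... 348 characters left out ...]
217 c 490.8 -326.4 size 12.6 99.1 ang 11.3 z [0.0725 0.178  0.1821]
dark all 226 c 434.4 -335.5 size 12.4 98.8 ang 11.23 z [0.0666 0.1784 0.1826]
decoy 1480 c 492.9 -512.2 size 19.4 128.0 ang 88.31 z [0.0267 0.1572 0.2225]
jar 510 c 648.4 -345.5 size 67.6 62.8 ang 2.47 z [0.0277 0.0969 0.1022]
mug 522 c 649.7 367.4 size 75.3 102.7 ang 8.19 z [0.0222 0.06   0.0873]
scene boards top 353 c 465.8 -329.0 size 74.5 103.7 ang 11.52 z [0.1655 0.1752 0.1797]
scene light 520 c 470.3 -329.6 size 66.3 101.1 ang 11.04 z [0.1407 0.1576 0.1789]
scene dark 389 c 461.2 -326.9 size 71.0 101.5 ang 16.63 z [0.1424 0.1649 0.1792]
scene decoy 2018 c 353.3 -681.9 size 536.7 111.0 ang 50.36 z [0.0233 0.1342 0.2211]
```

View pics/crop1.png

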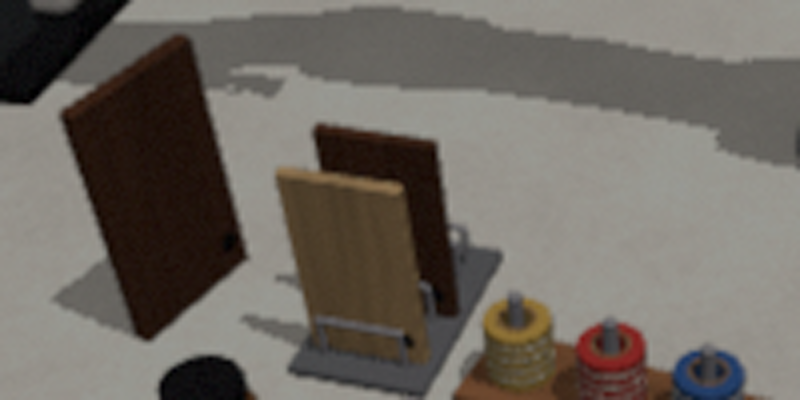

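```bash
cat > plan.py <<'E'
from h import *
import sys
def plan(wps,pos=None,rot=None,ml=.098,ma=35):
    """wps: (x,y,z mm, yaw deg, tilt deg about world-frame axis optional). prints calls, final row in shares"""
    s=monitor.observe()
    p=np.array(s['position']) if pos is None else np.array(pos); Rc=R.from_euler('xyz',s['tool_rot']) if rot is None else rot
    print('t',round(float(s['clock']),2),'at',p.round(4),np.degrees(Rc.as_euler('xyz')).round(1),'w',round(float(s['grip_width']),4))
    for w in wps:
        t=np.array(w[:3])/1000; Rt=w[4] if len(w)>4 else R.from_euler('xyz',[180,0,w[3]],degrees=True)
        d=Rc.inv().apply(t-p); rv=(Rc.inv()*Rt).as_rotvec()
        n=max(1,int(np.ceil(max(abs(d).max()/ml,np.degrees(np.linalg.norm(rv))/ma)-.02)))
        print('->',w[:4])
        for k in range(n):
            Rk=Rc*R.from_rotvec(rv*k/n)
            l=Rk.inv().apply((t-p)/n)/.1; a=np.degrees(rv/n)/120
            print('   lin',l.round(3).tolist(),'rot',a.round(3).tolist())
        p,Rc=t,Rt
E
python3 - <<'E'
from plan import *
plan([(330,-330,250,130),(451,-43.5,190,168.6),(451,-43.5,120,168.6),(451,-43.5,28,168.6)])
E
```

```text
t 0.1 at [ 0.2158 -0.5862  0.205 ] [-179.9    0.    20.2] w 0.0855
-> (330, -330, 250, 130)
   lin [0.489, -0.503, -0.112] rot [-0.0, -0.0, -0.229]
   lin [0.666, -0.22, -0.112] rot [-0.0, -0.0, -0.229]
   lin [0.692, 0.111, -0.112] rot [-0.0, -0.0, -0.229]
   lin [0.563, 0.418, -0.112] rot [-0.0, -0.0, -0.229]
-> (451, -43.5, 190, 168.6)
   lin [0.472, 0.923, 0.2] rot [0.0, 0.0, -0.107]
   lin [0.255, 1.005, 0.2] rot [0.0, 0.0, -0.107]
   lin [0.025, 1.036, 0.2] rot [0.0, 0.0, -0.107]
-> (451, -43.5, 120, 168.6)
   lin [-0.0, -0.0, 0.7] rot [0.0, 0.0, 0.0]
-> (451, -43.5, 28, 168.6)
   lin [-0.0, -0.0, 0.92] rot [0.0, 0.0, 0.0]
```

Request:
apply_moves(
  linear=[
    [0.1,-0.1,-0.02],
    [0.2,-0.2,-0.04],
    [0.3,-0.3,-0.07],
    [0.4,-0.4,-0.09],
    [0.49,-0.5,-0.11],
  ],
  delta_rot=[
    [0,0,-0.05],
    [0,0,-0.1],
    [0,0,-0.15],
    [0,0,-0.19],
    [0,0,-0.23],
  ],
  gripper=0.62,
)

```text
clock: 0.52
position: [0.2449, -0.5218, 0.2163]
tool_rot: [-3.141, -0.0, 0.839]
force: [-0.4, 0.0, -0.6]
grip_width: 0.0691
finger_force: 0.0
```

Request:
apply_moves(
  linear=[
    [0.13,-0.04,-0.02],
    [0.27,-0.09,-0.04],
    [0.4,-0.13,-0.07],
    [0.53,-0.18,-0.09],
    [0.67,-0.22,-0.11],
  ],
  delta_rot=[
    [0,0,-0.05],
    [0,0,-0.1],
    [0,0,-0.15],
    [0,0,-0.19],
    [0,0,-0.23],
  ],
)

```text
clock: 0.93
position: [0.2732, -0.4575, 0.2274]
tool_rot: [-3.141, -0.0, 1.32]
force: [-0.4, -0.8, -0.1]
grip_width: 0.0689
finger_force: 0.0
```

Request:
apply_moves(
  linear=[
    [0.14,0.02,-0.02],
    [0.28,0.04,-0.04],
    [0.42,0.07,-0.07],
    [0.56,0.09,-0.09],
    [0.69,0.11,-0.11],
  ],
  delta_rot=[
    [0,0,-0.05],
    [0,0,-0.1],
    [0,0,-0.15],
    [0,0,-0.19],
    [0,0,-0.23],
  ],
)

```text
clock: 1.35
position: [0.3015, -0.3934, 0.2385]
tool_rot: [-3.141, -0.0, 1.802]
force: [0.6, 0.4, 0.2]
grip_width: 0.0692
finger_force: 0.0
```

Request:
apply_moves(
  linear=[
    [0.11,0.08,-0.02],
    [0.22,0.17,-0.04],
    [0.34,0.25,-0.07],
    [0.45,0.33,-0.09],
    [0.56,0.42,-0.11],
  ],
  delta_rot=[
    [0,0,-0.05],
    [0,0,-0.1],
    [0,0,-0.15],
    [0,0,-0.19],
    [0,0,-0.23],
  ],
)

```text
clock: 1.77
position: [0.3296, -0.3295, 0.2495]
tool_rot: [-3.141, -0.0, 2.284]
force: [-0.9, -0.3, -0.2]
grip_width: 0.069
finger_force: 0.0
```

Request:
apply_moves(
  linear=[
    [0.09,0.18,0.02],
    [0.19,0.37,0.04],
    [0.28,0.55,0.06],
    [0.38,0.74,0.08],
    [0.47,0.92,0.1],
  ],
  delta_rot=[
    [0,0,-0.02],
    [0,0,-0.04],
    [0,0,-0.06],
    [0,0,-0.09],
    [0,0,-0.11],
  ],
)

```text
clock: 2.18
position: [0.3694, -0.2326, 0.2392]
tool_rot: [-3.142, -0.0, 2.515]
force: [0.9, -0.9, 0.5]
grip_width: 0.0688
finger_force: 0.0
```

Request:
apply_moves(
  linear=[
    [0.05,0.2,0.02],
    [0.1,0.4,0.04],
    [0.15,0.6,0.06],
    [0.2,0.8,0.08],
    [0.25,1.0,0.1],
  ],
  delta_rot=[
    [0,0,-0.02],
    [0,0,-0.04],
    [0,0,-0.06],
    [0,0,-0.09],
    [0,0,-0.11],
  ],
)

```text
clock: 2.6
position: [0.4081, -0.1371, 0.2292]
tool_rot: [3.142, -0.0, 2.746]
force: [0.4, 0.0, -0.1]
grip_width: 0.069
finger_force: 0.0
```

Request:
apply_moves(
  linear=[
    [0,0.2,0],
    [0.01,0.4,0],
    [0.01,0.6,0],
    [0.02,0.8,0],
    [0.02,1.0,0],
  ],
  delta_rot=[
    [0,0,-0.02],
    [0,0,-0.04],
    [0,0,-0.06],
    [0,0,-0.09],
    [0,0,-0.11],
  ],
)

```text
clock: 3.02
position: [0.445, -0.0442, 0.2293]
tool_rot: [3.142, -0.0, 2.976]
force: [-0.5, -0.0, 0.9]
grip_width: 0.0692
finger_force: 0.0
```

```bash
cat >> seg.py <<'E'
def tin(ref=(446,368)):
    im,d,c=grab('top'); X=cloud(d,c); h=cv2.cvtColor(im,cv2.COLOR_RGB2HSV).astype(int)
    m=(X[...,2]>.062)&(X[...,2]<.078)&((h[...,0]<8)|(h[...,0]>172))&(h[...,1]>120)&(np.hypot(X[...,0]-ref[0]/1000,X[...,1]-ref[1]/1000)<.17)
    rect(X[m],'tin'); return im,X,h
def lid(X,h):
    m=(X[...,2]>.006)&(X[...,2]<.02)&((h[...,0]<8)|(h[...,0]>172))&(h[...,1]>120)&(np.hypot(X[...,0]-.473,X[...,1]-.118)<.16)
    rect(X[m],'lid')
    rect(X[(X[...,2]>.025)&(X[...,2]<.055)&(np.hypot(X[...,0]-.473,X[...,1]-.118)<.08)],'bar')
E
python3 - <<'E'
from plan import *
from seg import *
im,X,h=tin(); lid(X,h); st(); save('a.png',im)
plan([(451,-43.5,120,168.6),(451,-43.5,28,168.6)])
E
```

```text
tin 272 c 445.4 362.5 size 134.8 199.5 ang 78.92 z [0.0624 0.0686 0.0743]
lid 1614 c 473.7 119.2 size 210.6 141.7 ang 2.52 z [0.0076 0.012  0.0168]
bar 61 c 473.9 121.3 size 54.1 12.0 ang 5.74 z [0.0399 0.0439 0.0486]
{'clock': 3.067, 'position': [0.446, -0.041, 0.23], 'tool_rot': [3.14, 0.001, 2.982], 'force': [-0.726, 4.6, -0.143], 'grip_width': 0.069, 'finger_force': 0.0, 'qpos': [0.669, 0.297, -0.852, 1.983, 0.267, 0.975, 1.098]}
t 3.07 at [ 0.4464 -0.0409  0.2297] [1.799e+02 1.000e-01 1.708e+02] w 0.069
-> (451, -43.5, 120, 168.6)
   lin [-0.024, -0.01, 0.548] rot [0.0, 0.0, 0.009]
   lin [-0.025, -0.009, 0.548] rot [0.0, 0.0, 0.009]
-> (451, -43.5, 28, 168.6)
   lin [-0.0, -0.0, 0.92] rot [0.0, 0.0, 0.0]
```

Request:
apply_moves(
  linear=[
    [-0.01,0,0.2],
    [-0.02,0,0.4],
    [-0.03,-0.01,0.6],
    [-0.04,-0.01,0.8],
    [-0.05,-0.02,1.0],
  ],
  delta_rot=[
    [0,0,0.01],
    [0,0,0.02],
    [0,0,0.02],
    [0,0,0.02],
    [0,0,0.02],
  ],
)

```text
clock: 3.48
position: [0.4494, -0.048, 0.1284]
tool_rot: [3.141, -0.0, 2.931]
force: [0.7, -0.0, -1.0]
grip_width: 0.069
finger_force: 0.0
```

Run:
```python
from plan import *
plan([(451,-43.5,28,168.6)])
```

```text
t 3.48 at [ 0.4494 -0.048   0.1284] [180.   -0.  167.9] w 0.069
-> (451, -43.5, 28, 168.6)
   lin [-0.003, 0.024, 0.502] rot [0.0, -0.0, -0.003]
   lin [-0.003, 0.024, 0.502] rot [0.0, -0.0, -0.003]
```

Request:
apply_moves(
  linear=[
    [0,0.04,0.1],
    [-0.01,0.05,0.4],
    [-0.01,0.05,0.7],
    [-0.01,0.05,0.9],
    [-0.01,0.05,1.0],
  ],
  delta_rot=[
    [0,0,0],
    [0,0,0],
    [0,0,0],
    [0,0,0],
    [0,0,0],
  ],
)

```text
clock: 3.9
position: [0.4502, -0.0433, 0.0272]
tool_rot: [3.141, -0.003, 2.931]
force: [-1.0, 0.4, -0.6]
grip_width: 0.0691
finger_force: 0.0
```

Request:
apply_moves(
  linear=[
    [0,0,0],
    [0,0,0],
    [0,0,0],
    [0,0,0],
    [0,0,0],
  ],
  delta_rot=[
    [0,0,0],
    [0,0,0],
    [0,0,0],
    [0,0,0],
    [0,0,0],
  ],
  gripper=-0.2,
  force=50,
)

```text
clock: 4.32
position: [0.4521, -0.0447, 0.0304]
tool_rot: [3.142, 0.001, 2.929]
force: [-0.0, -0.3, -1.6]
grip_width: 0.0514
finger_force: 52.2
```

Run:
```python
from plan import *
st()
# tin slots
a=np.radians(-11.4); c=np.array([445.4,364])
for x in (-62,0,62): print(x,c+x*np.array([np.cos(a),np.sin(a)]))
p=c+62*np.array([np.cos(a),np.sin(a)])
plan([(451,-43.5,165,168.6),(p[0],p[1],165,168.6)])
```

```text
{'clock': 4.317, 'position': [0.452, -0.045, 0.03], 'tool_rot': [3.142, 0.001, 2.929], 'force': [-0.035, -0.278, -1.552], 'grip_width': 0.051, 'finger_force': 52.159, 'qpos': [0.422, 0.617, -0.591, 2.146, 0.653, 0.56, 0.703]}
-62 [384.62318717 376.2547551 ]
0 [445.4 364. ]
62 [506.17681283 351.7452449 ]
t 4.32 at [ 0.4521 -0.0447  0.0304] [1.800e+02 1.000e-01 1.678e+02] w 0.0514
-> (451, -43.5, 165, 168.6)
   lin [0.006, 0.005, -0.673] rot [0.0, 0.0, -0.003]
   lin [0.006, 0.005, -0.673] rot [0.0, 0.0, -0.003]
-> (np.float64(506.1768128265467), np.float64(351.74524489649417), 165, 168.6)
   lin [0.048, 0.797, 0.0] rot [0.0, 0.0, 0.0]
   lin [0.048, 0.797, 0.0] rot [0.0, 0.0, 0.0]
   lin [0.048, 0.797, 0.0] rot [0.0, 0.0, 0.0]
   lin [0.048, 0.797, 0.0] rot [0.0, 0.0, 0.0]
   lin [0.048, 0.797, 0.0] rot [0.0, 0.0, 0.0]
```

Request:
apply_moves(
  linear=[
    [0,0,-0.1],
    [0,0,-0.25],
    [0,0,-0.4],
    [0,0,-0.55],
    [0,0,-0.7],
  ],
  delta_rot=[
    [0,0,0],
    [0,0,0],
    [0,0,0],
    [0,0,0],
    [0,0,0],
  ],
)

```text
clock: 4.73
position: [0.4516, -0.0444, 0.1012]
tool_rot: [3.141, 0.0, 2.929]
force: [-0.0, -0.0, -1.0]
grip_width: 0.0512
finger_force: 52.6
```

Request:
apply_moves(
  linear=[
    [0,0,-0.15],
    [0,0,-0.3],
    [0,0,-0.45],
    [0,0,-0.6],
    [0,0,-0.66],
  ],
  delta_rot=[
    [0,0,0],
    [0,0,0],
    [0,0,0],
    [0,0,0],
    [0,0,0],
  ],
)

```text
clock: 5.15
position: [0.4521, -0.0444, 0.168]
tool_rot: [-3.142, 0.002, 2.929]
force: [-0.1, 0.2, -1.0]
grip_width: 0.0509
finger_force: 52.6
```

Request:
apply_moves(
  linear=[
    [0,0.1,0],
    [0.02,0.3,0],
    [0.03,0.5,0],
    [0.04,0.75,0],
    [0.05,1.0,0],
  ],
  delta_rot=[
    [0,0,0],
    [0,0,0],
    [0,0,0],
    [0,0,0],
    [0,0,0],
  ],
)

```text
clock: 5.57
position: [0.4675, 0.0558, 0.1651]
tool_rot: [-3.142, -0.001, 2.928]
force: [1.3, -0.2, -2.0]
grip_width: 0.051
finger_force: 52.6
```

Request:
apply_moves(
  linear=[
    [0.01,0.2,0],
    [0.02,0.4,0],
    [0.03,0.6,0],
    [0.04,0.8,0],
    [0.05,1.0,0],
  ],
  delta_rot=[
    [0,0,0],
    [0,0,0],
    [0,0,0],
    [0,0,0],
    [0,0,0],
  ],
)

```text
clock: 5.98
position: [0.4835, 0.1548, 0.165]
tool_rot: [-3.141, -0.001, 2.929]
force: [0.3, -0.6, -1.5]
grip_width: 0.0512
finger_force: 52.6
```

Request:
apply_moves(
  linear=[
    [0.01,0.2,0],
    [0.02,0.4,0],
    [0.03,0.6,0],
    [0.04,0.8,0],
    [0.05,1.0,0],
  ],
  delta_rot=[
    [0,0,0],
    [0,0,0],
    [0,0,0],
    [0,0,0],
    [0,0,0],
  ],
)

```text
clock: 6.4
position: [0.4996, 0.2536, 0.1649]
tool_rot: [-3.141, -0.001, 2.929]
force: [-0.1, -0.3, -1.2]
grip_width: 0.0512
finger_force: 52.6
```

Request:
apply_moves(
  linear=[
    [0.01,0.25,0],
    [0.02,0.5,0],
    [0.04,0.7,0],
    [0.05,0.85,0],
    [0.05,0.9,0],
  ],
  delta_rot=[
    [0,0,0],
    [0,0,0],
    [0,0,0],
    [0,0,0],
    [0,0,0],
  ],
)

```text
clock: 6.82
position: [0.513, 0.3441, 0.1648]
tool_rot: [3.141, -0.002, 2.932]
force: [-0.4, 1.0, -2.0]
grip_width: 0.0508
finger_force: 52.6
```

Request:
apply_moves(
  linear=[
    [0,0,0],
    [0,0,0],
    [0,0,0],
    [0,0,0],
    [0,0,0],
  ],
  delta_rot=[
    [0,0,0],
    [0,0,0],
    [0,0,0],
    [0,0,0],
    [0,0,0],
  ],
)

```text
clock: 7.23
position: [0.5147, 0.3401, 0.1656]
tool_rot: [-3.141, 0.0, 2.928]
force: [-0.0, 0.5, -2.1]
grip_width: 0.0508
finger_force: 52.6
```

Run:
```python
from plan import *
from seg import *
im,X,h=tin(); save('b.png',im)
im2,_,_=grab('scene'); save('b2.png',im2)
plan([(506.2,351.7,70,168.6),(506.2,351.7,24,168.6)])
```

```text
tin 61 c 517.9 300.7 size 95.4 46.2 ang 35.41 z [0.064  0.0684 0.0725]
t 7.33 at [0.5146 0.3404 0.1656] [-180.     0.   167.8] w 0.0513
-> (506.2, 351.7, 70, 168.6)
   lin [0.106, 0.093, 0.956] rot [-0.0, 0.0, -0.007]
-> (506.2, 351.7, 24, 168.6)
   lin [-0.0, -0.0, 0.46] rot [0.0, 0.0, 0.0]
```

View pics/b2.png

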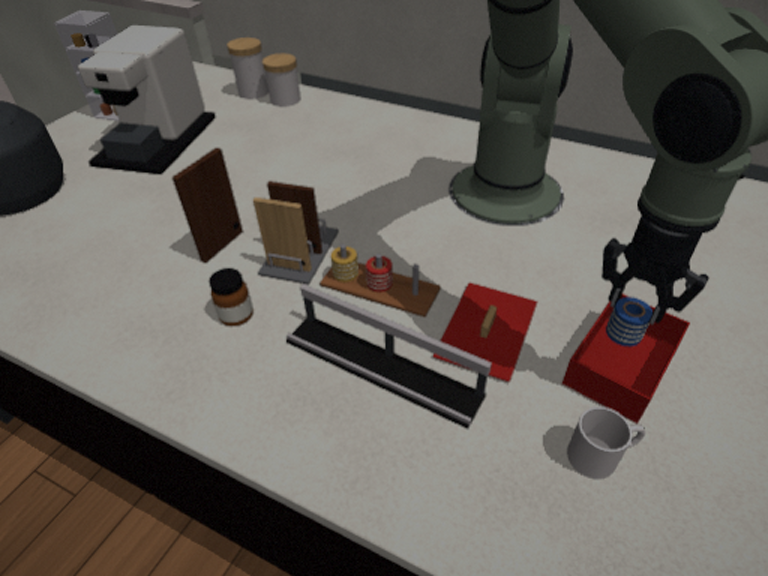

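Request:
apply_moves(
  linear=[
    [0.03,0.03,0.15],
    [0.07,0.07,0.35],
    [0.1,0.09,0.6],
    [0.1,0.09,0.8],
    [0.1,0.09,0.95],
  ],
  delta_rot=[
    [0,0,0],
    [0,0,-0.01],
    [0,0,-0.01],
    [0,0,-0.01],
    [0,0,-0.01],
  ],
)

```text
clock: 7.75
position: [0.5061, 0.3514, 0.0688]
tool_rot: [-3.141, -0.001, 2.95]
force: [0.3, -0.1, -0.7]
grip_width: 0.0512
finger_force: 52.6
```

Request:
apply_moves(
  linear=[
    [0,0,0.1],
    [0,0,0.2],
    [0,0,0.3],
    [0,0,0.4],
    [0,0,0.45],
  ],
  delta_rot=[
    [0,0,0],
    [0,0,0],
    [0,0,0],
    [0,0,0],
    [0,0,0],
  ],
)

```text
clock: 8.17
position: [0.5065, 0.3517, 0.0245]
tool_rot: [-3.141, -0.0, 2.95]
force: [-0.2, 0.8, -1.7]
grip_width: 0.051
finger_force: 52.6
```

Request:
apply_moves(
  linear=[
    [0,0,0],
    [0,0,0],
    [0,0,0],
    [0,0,0],
    [0,0,0],
  ],
  delta_rot=[
    [0,0,0],
    [0,0,0],
    [0,0,0],
    [0,0,0],
    [0,0,0],
  ],
)

```text
clock: 8.58
position: [0.5068, 0.352, 0.026]
tool_rot: [3.141, 0.001, 2.95]
force: [1.1, -0.2, -1.7]
grip_width: 0.0511
finger_force: 52.6
```

```bash
cat >> seg.py <<'E'
def tins(ref=(446,368)):
    im,d,c=grab('scene'); X=cloud(d,c); h=cv2.cvtColor(im,cv2.COLOR_RGB2HSV).astype(int)
    m=(X[...,2]>.06)&(X[...,2]<.078)&((h[...,0]<8)|(h[...,0]>172))&(h[...,1]>120)&(np.hypot(X[...,0]-ref[0]/1000,X[...,1]-ref[1]/1000)<.17)
    rect(X[m],'tin scene'); return im,X,h
E
python3 - <<'E'
from plan import *
from seg import *
im,X,h=tins(); save('c2.png',im[150:300,350:500],4)
plan([(506.2,351.7,22,168.6)])
E
```

```text
tin scene 367 c 449.6 364.4 size 133.4 208.0 ang 78.78 z [0.0602 0.0667 0.0701]
t 8.63 at [0.5067 0.352  0.0259] [180.   0. 169.] w 0.0509
-> (506.2, 351.7, 22, 168.6)
   lin [0.005, -0.004, 0.039] rot [0.0, 0.0, 0.003]
```

View pics/c2.png

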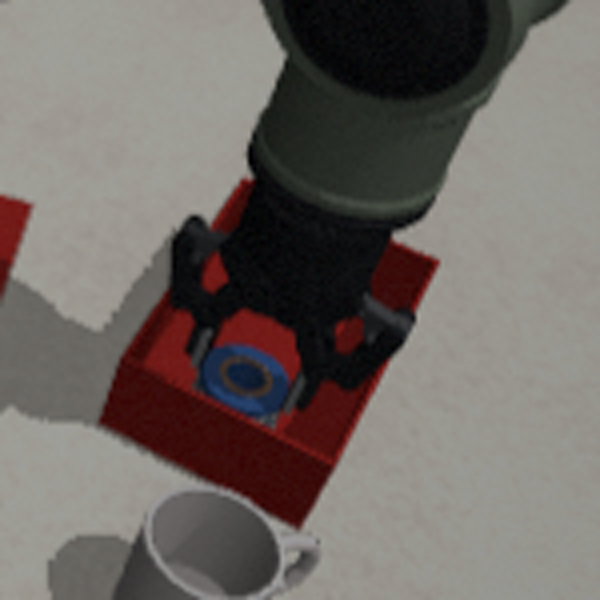

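Request:
apply_moves(
  linear=[
    [0,0,0.02],
    [0,0,0.03],
    [0,0,0.04],
    [0,0,0.04],
    [0,0,0.04],
  ],
  delta_rot=[
    [0,0,0],
    [0,0,0],
    [0,0,0],
    [0,0,0],
    [0,0,0],
  ],
)

```text
clock: 9.05
position: [0.5066, 0.3517, 0.0216]
tool_rot: [-3.141, 0.0, 2.95]
force: [-0.8, -0.2, 2.8]
grip_width: 0.051
finger_force: 53.1
```

Request:
apply_moves(
  linear=[
    [0,0,0],
    [0,0,0],
    [0,0,0],
    [0,0,0],
    [0,0,0],
  ],
  delta_rot=[
    [0,0,0],
    [0,0,0],
    [0,0,0],
    [0,0,0],
    [0,0,0],
  ],
  gripper=0.62,
)

```text
clock: 9.47
position: [0.5065, 0.3519, 0.0215]
tool_rot: [3.142, -0.0, 2.95]
force: [0.1, 0.6, -0.1]
grip_width: 0.069
finger_force: 0.0
```

Request:
apply_moves(
  linear=[
    [0,0,-0.15],
    [0,0,-0.35],
    [0,0,-0.6],
    [0,0,-0.8],
    [0,0,-1.0],
  ],
  delta_rot=[
    [0,0,0],
    [0,0,0],
    [0,0,0],
    [0,0,0],
    [0,0,0],
  ],
)

```text
clock: 9.88
position: [0.5065, 0.3521, 0.1239]
tool_rot: [3.141, 0.0, 2.95]
force: [0.1, 0.5, -0.2]
grip_width: 0.0688
finger_force: 0.0
```

Run:
```python
from plan import *
from seg import *
im,X,h=tins(); save('d2.png',im)
plan([(455,-124,130,168.6),(455,-124,30,168.6),(455,-124,165,168.6),(445.5,364,165,168.6),(445.5,364,70,168.6),(445.5,364,24,168.6)])
```

```text
tin scene 410 c 449.6 364.1 size 133.6 208.8 ang 79.06 z [0.0603 0.0666 0.0703]
t 9.93 at [0.5076 0.3532 0.1275] [179.8   0.2 169. ] w 0.0694
-> (455, -124, 130, 168.6)
   lin [-0.079, -0.957, -0.008] rot [0.0, 0.0, 0.001]
   lin [-0.08, -0.957, -0.008] rot [0.0, 0.0, 0.001]
   lin [-0.081, -0.957, -0.007] rot [0.0, 0.0, 0.001]
   lin [-0.083, -0.957, -0.006] rot [0.0, 0.0, 0.001]
   lin [-0.084, -0.957, -0.006] rot [0.0, 0.0, 0.001]
-> (455, -124, 30, 168.6)
   lin [-0.0, -0.0, 0.5] rot [0.0, 0.0, 0.0]
   lin [-0.0, -0.0, 0.5] rot [0.0, 0.0, 0.0]
-> (455, -124, 165, 168.6)
   lin [0.0, 0.0, -0.675] rot [0.0, 0.0, 0.0]
   lin [0.0, 0.0, -0.675] rot [0.0, 0.0, 0.0]
-> (445.5, 364, 165, 168.6)
   lin [0.212, 0.953, 0.0] rot [0.0, 0.0, 0.0]
   lin [0.212, 0.953, 0.0] rot [0.0, 0.0, 0.0]
   lin [0.212, 0.953, 0.0] rot [0.0, 0.0, 0.0]
   lin [0.212, 0.953, 0.0] rot [0.0, 0.0, 0.0]
   lin [0.212, 0.953, 0.0] rot [0.0, 0.0, 0.0]
-> (445.5, 364, 70, 168.6)
   lin [-0.0, -0.0, 0.95] rot [0.0, 0.0, 0.0]
-> (445.5, 364, 24, 168.6)
   lin [-0.0, -0.0, 0.46] rot [0.0, 0.0, 0.0]
```

Request:
apply_moves(
  linear=[
    [-0.01,-0.12,0],
    [-0.03,-0.3,-0.02],
    [-0.05,-0.5,-0.04],
    [-0.06,-0.75,-0.05],
    [-0.08,-0.96,-0.06],
  ],
  delta_rot=[
    [0,0,0],
    [0,0,0],
    [0,0,0],
    [0,0,0],
    [0,0,0],
  ],
)

```text
clock: 10.35
position: [0.4955, 0.2543, 0.1279]
tool_rot: [-3.141, 0.0, 2.95]
force: [1.3, -0.6, 0.1]
grip_width: 0.0689
finger_force: 0.0
```

Request:
apply_moves(
  linear=[
    [-0.02,-0.2,0],
    [-0.03,-0.4,0],
    [-0.05,-0.6,0],
    [-0.06,-0.8,0],
    [-0.08,-0.96,0],
  ],
  delta_rot=[
    [0,0,0],
    [0,0,0],
    [0,0,0],
    [0,0,0],
    [0,0,0],
  ],
)

```text
clock: 10.77
position: [0.485, 0.1584, 0.1279]
tool_rot: [-3.141, 0.0, 2.949]
force: [0.1, -0.7, -0.4]
grip_width: 0.0696
finger_force: 0.0
```

Request:
apply_moves(
  linear=[
    [-0.02,-0.2,0],
    [-0.03,-0.4,0],
    [-0.05,-0.6,0],
    [-0.06,-0.8,0],
    [-0.08,-0.96,0],
  ],
  delta_rot=[
    [0,0,0],
    [0,0,0],
    [0,0,0],
    [0,0,0],
    [0,0,0],
  ],
)

```text
clock: 11.18
position: [0.4745, 0.0627, 0.1279]
tool_rot: [-3.141, -0.0, 2.949]
force: [0.5, -0.2, -0.3]
grip_width: 0.0692
finger_force: 0.0
```

Request:
apply_moves(
  linear=[
    [-0.02,-0.2,0],
    [-0.03,-0.4,0],
    [-0.05,-0.6,0],
    [-0.06,-0.8,0],
    [-0.08,-0.96,0],
  ],
  delta_rot=[
    [0,0,0],
    [0,0,0],
    [0,0,0],
    [0,0,0],
    [0,0,0],
  ],
)

```text
clock: 11.6
position: [0.464, -0.033, 0.1278]
tool_rot: [-3.141, -0.0, 2.949]
force: [-0.1, -0.2, -0.4]
grip_width: 0.0691
finger_force: 0.0
```

Request:
apply_moves(
  linear=[
    [-0.02,-0.2,0],
    [-0.03,-0.45,0],
    [-0.06,-0.7,0],
    [-0.08,-0.9,0],
    [-0.08,-0.96,0],
  ],
  delta_rot=[
    [0,0,0],
    [0,0,0],
    [0,0,0],
    [0,0,0],
    [0,0,0],
  ],
)

```text
clock: 12.02
position: [0.4533, -0.1303, 0.1277]
tool_rot: [-3.14, -0.0, 2.946]
force: [-0.6, -0.3, -0.9]
grip_width: 0.0687
finger_force: 0.0
```

Request:
apply_moves(
  linear=[
    [0,0,0],
    [0,0,0],
    [0,0,0],
    [0,0,0],
    [0,0,0],
  ],
  delta_rot=[
    [0,0,0],
    [0,0,0],
    [0,0,0],
    [0,0,0],
    [0,0,0],
  ],
)

```text
clock: 12.43
position: [0.4544, -0.1261, 0.1276]
tool_rot: [3.141, 0.0, 2.951]
force: [-0.4, -0.6, -0.4]
grip_width: 0.0693
finger_force: 0.0
```

Run:
```python
from plan import *
from seg import *
plan([(455,-124,30,168.6)])
```

```text
t 12.43 at [ 0.4544 -0.1261  0.1276] [180.    0.  169.1] w 0.0693
-> (455, -124, 30, 168.6)
   lin [-0.001, 0.022, 0.976] rot [0.0, 0.0, 0.004]
```

Request:
apply_moves(
  linear=[
    [0,0.02,0.1],
    [0,0.02,0.35],
    [0,0.02,0.6],
    [0,0.02,0.85],
    [0,0.02,0.98],
  ],
  delta_rot=[
    [0,0,0],
    [0,0,0],
    [0,0,0],
    [0,0,0],
    [0,0,0],
  ],
)

```text
clock: 12.85
position: [0.4535, -0.1241, 0.0266]
tool_rot: [3.141, -0.003, 2.951]
force: [-0.7, -0.6, 0.3]
grip_width: 0.0692
finger_force: 0.0
```

Request:
apply_moves(
  linear=[
    [0,0,0],
    [0,0,0],
    [0,0,0],
    [0,0,0],
    [0,0,0],
  ],
  delta_rot=[
    [0,0,0],
    [0,0,0],
    [0,0,0],
    [0,0,0],
    [0,0,0],
  ],
  gripper=-0.2,
  force=50,
)

```text
clock: 13.27
position: [0.4552, -0.1252, 0.0303]
tool_rot: [-3.141, 0.001, 2.949]
force: [-0.3, -0.1, -1.9]
grip_width: 0.051
finger_force: 52.1
```

Request:
apply_moves(
  linear=[
    [0,0,-0.1],
    [0,0,-0.25],
    [0,0,-0.4],
    [0,0,-0.55],
    [0,0,-0.7],
  ],
  delta_rot=[
    [0,0,0],
    [0,0,0],
    [0,0,0],
    [0,0,0],
    [0,0,0],
  ],
)

```text
clock: 13.68
position: [0.4547, -0.125, 0.1012]
tool_rot: [-3.142, 0.001, 2.95]
force: [0.7, -0.9, -1.0]
grip_width: 0.0514
finger_force: 52.4
```

Request:
apply_moves(
  linear=[
    [0,0,-0.15],
    [0,0,-0.3],
    [0,0,-0.45],
    [0,0,-0.6],
    [0,0,-0.66],
  ],
  delta_rot=[
    [0,0,0],
    [0,0,0],
    [0,0,0],
    [0,0,0],
    [0,0,0],
  ],
)

```text
clock: 14.1
position: [0.4553, -0.125, 0.168]
tool_rot: [-3.141, 0.003, 2.95]
force: [-0.3, 0.3, -0.5]
grip_width: 0.0514
finger_force: 52.4
```

Request:
apply_moves(
  linear=[
    [0.02,0.12,0],
    [0.06,0.3,0],
    [0.1,0.5,0],
    [0.16,0.75,0],
    [0.21,0.95,0],
  ],
  delta_rot=[
    [0,0,0],
    [0,0,0],
    [0,0,0],
    [0,0,0],
    [0,0,0],
  ],
)

```text
clock: 14.52
position: [0.4518, -0.0263, 0.1659]
tool_rot: [3.141, 0.0, 2.95]
force: [-0.0, -0.0, -1.1]
grip_width: 0.0516
finger_force: 52.4
```

Request:
apply_moves(
  linear=[
    [0.04,0.19,0],
    [0.08,0.38,0],
    [0.13,0.57,0],
    [0.17,0.76,0],
    [0.21,0.95,0],
  ],
  delta_rot=[
    [0,0,0],
    [0,0,0],
    [0,0,0],
    [0,0,0],
    [0,0,0],
  ],
)

```text
clock: 14.93
position: [0.4494, 0.0704, 0.1658]
tool_rot: [-3.141, 0.0, 2.95]
force: [0.6, -0.2, -1.3]
grip_width: 0.0513
finger_force: 52.4
```

Request:
apply_moves(
  linear=[
    [0.04,0.19,0],
    [0.08,0.38,0],
    [0.13,0.57,0],
    [0.17,0.76,0],
    [0.21,0.95,0],
  ],
  delta_rot=[
    [0,0,0],
    [0,0,0],
    [0,0,0],
    [0,0,0],
    [0,0,0],
  ],
)

```text
clock: 15.35
position: [0.4469, 0.1676, 0.1658]
tool_rot: [-3.141, 0.0, 2.95]
force: [0.4, -0.3, 0.1]
grip_width: 0.0515
finger_force: 52.4
```

Request:
apply_moves(
  linear=[
    [0.04,0.19,0],
    [0.08,0.38,0],
    [0.13,0.57,0],
    [0.17,0.76,0],
    [0.21,0.95,0],
  ],
  delta_rot=[
    [0,0,0],
    [0,0,0],
    [0,0,0],
    [0,0,0],
    [0,0,0],
  ],
)

```text
clock: 15.77
position: [0.4444, 0.2649, 0.1658]
tool_rot: [-3.142, 0.0, 2.95]
force: [0.2, 0.3, -1.1]
grip_width: 0.0513
finger_force: 52.4
```

Request:
apply_moves(
  linear=[
    [0.04,0.19,0],
    [0.09,0.4,0],
    [0.14,0.65,0],
    [0.19,0.85,0],
    [0.21,0.95,0],
  ],
  delta_rot=[
    [0,0,0],
    [0,0,0],
    [0,0,0],
    [0,0,0],
    [0,0,0],
  ],
)

```text
clock: 16.18
position: [0.4412, 0.3638, 0.1658]
tool_rot: [3.14, -0.001, 2.952]
force: [0.7, -0.5, -1.4]
grip_width: 0.0512
finger_force: 52.4
```

Request:
apply_moves(
  linear=[
    [0,0,0],
    [0,0,0],
    [0,0,0],
    [0,0,0],
    [0,0,0],
  ],
  delta_rot=[
    [0,0,0],
    [0,0,0],
    [0,0,0],
    [0,0,0],
    [0,0,0],
  ],
)

```text
clock: 16.6
position: [0.4426, 0.3603, 0.1656]
tool_rot: [-3.141, 0.0, 2.949]
force: [0.1, -1.0, -0.1]
grip_width: 0.051
finger_force: 52.4
```

Run:
```python
from plan import *
from seg import *
im,X,h=tins(); save('e2.png',im)
plan([(446,364,70,168.6),(446,364,23,168.6)])
```

```text
tin scene 453 c 449.8 364.1 size 133.5 208.3 ang 79.15 z [0.0604 0.0667 0.0701]
t 16.65 at [0.4425 0.3605 0.1656] [-180.     0.   168.9] w 0.0512
-> (446, 364, 70, 168.6)
   lin [-0.027, 0.041, 0.956] rot [-0.0, 0.0, 0.003]
-> (446, 364, 23, 168.6)
   lin [-0.0, -0.0, 0.47] rot [0.0, 0.0, 0.0]
```

Request:
apply_moves(
  linear=[
    [-0.01,0.02,0.12],
    [-0.02,0.04,0.35],
    [-0.03,0.04,0.6],
    [-0.03,0.04,0.8],
    [-0.03,0.04,0.95],
  ],
  delta_rot=[
    [0,0,0],
    [0,0,0],
    [0,0,0],
    [0,0,0],
    [0,0,0],
  ],
)

```text
clock: 17.07
position: [0.4453, 0.3638, 0.068]
tool_rot: [-3.14, -0.001, 2.95]
force: [0.4, -0.3, -1.3]
grip_width: 0.0515
finger_force: 52.4
```

Request:
apply_moves(
  linear=[
    [0,0,0.12],
    [0,0,0.24],
    [0,0,0.36],
    [0,0,0.44],
    [0,0,0.48],
  ],
  delta_rot=[
    [0,0,0],
    [0,0,0],
    [0,0,0],
    [0,0,0],
    [0,0,0],
  ],
)

```text
clock: 17.48
position: [0.4457, 0.3644, 0.0214]
tool_rot: [-3.141, -0.0, 2.95]
force: [-0.4, 0.2, -1.0]
grip_width: 0.0512
finger_force: 52.4
```

Request:
apply_moves(
  linear=[
    [0,0,0],
    [0,0,0],
    [0,0,0],
    [0,0,0],
    [0,0,0],
  ],
  delta_rot=[
    [0,0,0],
    [0,0,0],
    [0,0,0],
    [0,0,0],
    [0,0,0],
  ],
)

```text
clock: 17.9
position: [0.4461, 0.3648, 0.023]
tool_rot: [3.141, 0.001, 2.95]
force: [-0.0, 0.6, -1.3]
grip_width: 0.0515
finger_force: 52.4
```

Run:
```python
from plan import *
st();plan([(446,364,22.3,168.6)])
```

```text
{'clock': 17.9, 'position': [0.446, 0.365, 0.023], 'tool_rot': [3.141, 0.001, 2.95], 'force': [-0.024, 0.635, -1.257], 'grip_width': 0.052, 'finger_force': 52.374, 'qpos': [-0.326, 0.786, -0.673, 1.832, 0.685, 0.771, 0.009]}
t 17.9 at [0.4461 0.3648 0.023 ] [180.   0. 169.] w 0.0515
-> (446, 364, 22.3, 168.6)
   lin [-0.0, -0.008, 0.007] rot [0.0, 0.0, 0.003]
```

Request:
apply_moves(
  linear=[
    [0,0,0],
    [0,0,0],
    [0,0,0],
    [0,0,0],
    [0,0,0],
  ],
  delta_rot=[
    [0,0,0],
    [0,0,0],
    [0,0,0],
    [0,0,0],
    [0,0,0],
  ],
  gripper=0.62,
)

```text
clock: 18.32
position: [0.4459, 0.3647, 0.0225]
tool_rot: [3.141, 0.0, 2.95]
force: [-0.9, -0.1, 0.8]
grip_width: 0.0688
finger_force: 0.0
```

Request:
apply_moves(
  linear=[
    [0,0,-0.15],
    [0,0,-0.35],
    [0,0,-0.6],
    [0,0,-0.8],
    [0,0,-1.0],
  ],
  delta_rot=[
    [0,0,0],
    [0,0,0],
    [0,0,0],
    [0,0,0],
    [0,0,0],
  ],
)

```text
clock: 18.73
position: [0.4457, 0.3648, 0.1248]
tool_rot: [3.141, 0.0, 2.95]
force: [0.8, -0.1, 0.3]
grip_width: 0.0691
finger_force: 0.0
```

Request:
apply_moves(
  linear=[
    [-0.03,-0.12,0],
    [-0.07,-0.3,-0.02],
    [-0.12,-0.5,-0.04],
    [-0.16,-0.72,-0.05],
    [-0.21,-0.92,-0.06],
  ],
  delta_rot=[
    [0,0,0],
    [0,0,0],
    [0,0,0],
    [0,0,0],
    [0,0,0],
  ],
)

```text
clock: 19.15
position: [0.4486, 0.2689, 0.1291]
tool_rot: [-3.141, 0.0, 2.95]
force: [1.0, 0.5, -0.7]
grip_width: 0.069
finger_force: 0.0
```

Request:
apply_moves(
  linear=[
    [-0.04,-0.18,0],
    [-0.08,-0.37,0],
    [-0.13,-0.55,0],
    [-0.17,-0.74,0],
    [-0.21,-0.92,0],
  ],
  delta_rot=[
    [0,0,0],
    [0,0,0],
    [0,0,0],
    [0,0,0],
    [0,0,0],
  ],
)

```text
clock: 19.57
position: [0.4518, 0.1747, 0.129]
tool_rot: [-3.141, 0.0, 2.95]
force: [0.5, 0.5, -0.1]
grip_width: 0.069
finger_force: 0.0
```

Request:
apply_moves(
  linear=[
    [-0.04,-0.18,0],
    [-0.08,-0.37,0],
    [-0.13,-0.55,0],
    [-0.17,-0.74,0],
    [-0.21,-0.92,0],
  ],
  delta_rot=[
    [0,0,0],
    [0,0,0],
    [0,0,0],
    [0,0,0],
    [0,0,0],
  ],
)

```text
clock: 19.98
position: [0.4549, 0.0804, 0.129]
tool_rot: [-3.141, 0.0, 2.95]
force: [0.9, -0.4, -0.4]
grip_width: 0.0687
finger_force: 0.0
```

Request:
apply_moves(
  linear=[
    [-0.04,-0.18,0],
    [-0.08,-0.37,0],
    [-0.13,-0.55,0],
    [-0.17,-0.74,0],
    [-0.21,-0.92,0],
  ],
  delta_rot=[
    [0,0,0],
    [0,0,0],
    [0,0,0],
    [0,0,0],
    [0,0,0],
  ],
)

```text
clock: 20.4
position: [0.4579, -0.0139, 0.129]
tool_rot: [-3.141, 0.0, 2.95]
force: [0.9, 0.6, 0.7]
grip_width: 0.0694
finger_force: 0.0
```

Request:
apply_moves(
  linear=[
    [-0.04,-0.18,0],
    [-0.08,-0.37,0],
    [-0.13,-0.55,0],
    [-0.17,-0.74,0],
    [-0.21,-0.92,0],
  ],
  delta_rot=[
    [0,0,0],
    [0,0,0],
    [0,0,0],
    [0,0,0],
    [0,0,0],
  ],
)

```text
clock: 20.82
position: [0.4609, -0.1082, 0.129]
tool_rot: [-3.141, 0.0, 2.95]
force: [1.0, 0.5, -0.1]
grip_width: 0.069
finger_force: 0.0
```

Request:
apply_moves(
  linear=[
    [-0.04,-0.18,0],
    [-0.09,-0.4,0],
    [-0.14,-0.65,0],
    [-0.19,-0.85,0],
    [-0.21,-0.92,0],
  ],
  delta_rot=[
    [0,0,0],
    [0,0,0],
    [0,0,0],
    [0,0,0],
    [0,0,0],
  ],
)

```text
clock: 21.23
position: [0.4636, -0.2044, 0.1288]
tool_rot: [-3.141, -0.0, 2.947]
force: [0.2, -0.2, 0.8]
grip_width: 0.0692
finger_force: 0.0
```

Request:
apply_moves(
  linear=[
    [0,0,0],
    [0,0,0],
    [0,0,0],
    [0,0,0],
    [0,0,0],
  ],
  delta_rot=[
    [0,0,0],
    [0,0,0],
    [0,0,0],
    [0,0,0],
    [0,0,0],
  ],
)

```text
clock: 21.65
position: [0.4644, -0.2004, 0.1287]
tool_rot: [-3.142, 0.0, 2.951]
force: [-0.4, -0.3, 0.4]
grip_width: 0.0691
finger_force: 0.0
```

Run:
```python
from plan import *
from seg import *
tins()
im,X,h=tin(); lid(X,h); save('f.png',im)
plan([(460,-202,30,168.6),(460,-202,165,168.6),(385,376,165,168.6)])
```

```text
tin scene 527 c 448.8 364.3 size 133.7 208.4 ang 78.92 z [0.0603 0.0666 0.07  ]
tin 281 c 445.3 363.0 size 134.6 199.3 ang 78.88 z [0.0622 0.0683 0.0734]
lid 2725 c 473.7 118.9 size 210.9 142.3 ang 2.86 z [0.0075 0.0118 0.0163]
bar 94 c 474.1 119.9 size 53.9 14.4 ang 3.85 z [0.0281 0.0429 0.0475]
t 21.75 at [ 0.4644 -0.2007  0.1286] [180.    0.  169.1] w 0.0691
-> (460, -202, 30, 168.6)
   lin [0.041, -0.021, 0.986] rot [0.0, 0.0, 0.004]
-> (460, -202, 165, 168.6)
   lin [0.0, 0.0, -0.675] rot [0.0, 0.0, 0.0]
   lin [0.0, 0.0, -0.675] rot [0.0, 0.0, 0.0]
-> (385, 376, 165, 168.6)
   lin [0.313, 0.92, 0.0] rot [0.0, 0.0, 0.0]
   lin [0.313, 0.92, 0.0] rot [0.0, 0.0, 0.0]
   lin [0.313, 0.92, 0.0] rot [0.0, 0.0, 0.0]
   lin [0.313, 0.92, 0.0] rot [0.0, 0.0, 0.0]
   lin [0.313, 0.92, 0.0] rot [0.0, 0.0, 0.0]
   lin [0.313, 0.92, 0.0] rot [0.0, 0.0, 0.0]
```

View pics/f.png

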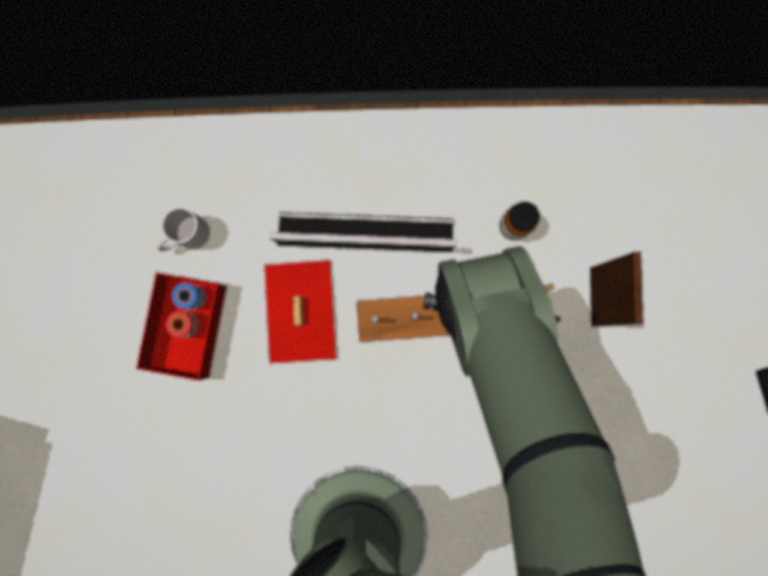

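Request:
apply_moves(
  linear=[
    [0.03,-0.02,0.1],
    [0.04,-0.02,0.35],
    [0.04,-0.02,0.6],
    [0.04,-0.02,0.85],
    [0.04,-0.02,0.99],
  ],
  delta_rot=[
    [0,0,0],
    [0,0,0],
    [0,0,0],
    [0,0,0],
    [0,0,0],
  ],
)

```text
clock: 22.17
position: [0.4585, -0.2019, 0.0266]
tool_rot: [3.141, -0.003, 2.95]
force: [0.2, 0.5, 0.8]
grip_width: 0.0693
finger_force: 0.0
```

Request:
apply_moves(
  linear=[
    [0,0,0],
    [0,0,0],
    [0,0,0],
    [0,0,0],
    [0,0,0],
  ],
  delta_rot=[
    [0,0,0],
    [0,0,0],
    [0,0,0],
    [0,0,0],
    [0,0,0],
  ],
  gripper=-0.2,
  force=50,
)

```text
clock: 22.58
position: [0.4604, -0.2028, 0.0303]
tool_rot: [-3.141, 0.001, 2.95]
force: [-0.4, 0.4, -0.9]
grip_width: 0.0518
finger_force: 52.3
```

Request:
apply_moves(
  linear=[
    [0,0,-0.1],
    [0,0,-0.25],
    [0,0,-0.4],
    [0,0,-0.55],
    [0,0,-0.7],
  ],
  delta_rot=[
    [0,0,0],
    [0,0,0],
    [0,0,0],
    [0,0,0],
    [0,0,0],
  ],
)

```text
clock: 23.0
position: [0.46, -0.2024, 0.1013]
tool_rot: [-3.141, 0.001, 2.95]
force: [0.2, 0.2, -1.7]
grip_width: 0.0518
finger_force: 52.6
```

Request:
apply_moves(
  linear=[
    [0,0,-0.15],
    [0,0,-0.3],
    [0,0,-0.45],
    [0,0,-0.6],
    [0,0,-0.66],
  ],
  delta_rot=[
    [0,0,0],
    [0,0,0],
    [0,0,0],
    [0,0,0],
    [0,0,0],
  ],
)

```text
clock: 23.42
position: [0.4606, -0.2025, 0.1681]
tool_rot: [-3.141, 0.002, 2.95]
force: [0.0, -0.7, -1.3]
grip_width: 0.0519
finger_force: 52.6
```

Request:
apply_moves(
  linear=[
    [0.04,0.12,0],
    [0.1,0.3,0],
    [0.17,0.5,0],
    [0.24,0.72,0],
    [0.31,0.92,0],
  ],
  delta_rot=[
    [0,0,0],
    [0,0,0],
    [0,0,0],
    [0,0,0],
    [0,0,0],
  ],
)

```text
clock: 23.83
position: [0.4463, -0.1045, 0.1653]
tool_rot: [3.141, -0.001, 2.95]
force: [1.0, 0.1, -2.1]
grip_width: 0.0522
finger_force: 52.6
```

Request:
apply_moves(
  linear=[
    [0.06,0.18,0],
    [0.12,0.37,0],
    [0.19,0.55,0],
    [0.25,0.74,0],
    [0.31,0.92,0],
  ],
  delta_rot=[
    [0,0,0],
    [0,0,0],
    [0,0,0],
    [0,0,0],
    [0,0,0],
  ],
)

```text
clock: 24.25
position: [0.4334, -0.0085, 0.1653]
tool_rot: [-3.141, -0.0, 2.95]
force: [0.7, -0.2, -1.7]
grip_width: 0.0519
finger_force: 52.6
```

Request:
apply_moves(
  linear=[
    [0.06,0.18,0],
    [0.12,0.37,0],
    [0.19,0.55,0],
    [0.25,0.74,0],
    [0.31,0.92,0],
  ],
  delta_rot=[
    [0,0,0],
    [0,0,0],
    [0,0,0],
    [0,0,0],
    [0,0,0],
  ],
)

```text
clock: 24.67
position: [0.4204, 0.0875, 0.1653]
tool_rot: [-3.141, -0.0, 2.95]
force: [0.9, 0.7, -1.3]
grip_width: 0.0519
finger_force: 52.6
```

Request:
apply_moves(
  linear=[
    [0.06,0.18,0],
    [0.12,0.37,0],
    [0.19,0.55,0],
    [0.25,0.74,0],
    [0.31,0.92,0],
  ],
  delta_rot=[
    [0,0,0],
    [0,0,0],
    [0,0,0],
    [0,0,0],
    [0,0,0],
  ],
)

```text
clock: 25.08
position: [0.4074, 0.1837, 0.1653]
tool_rot: [-3.141, -0.0, 2.95]
force: [1.5, 0.1, -1.9]
grip_width: 0.0518
finger_force: 52.6
```

Request:
apply_moves(
  linear=[
    [0.06,0.18,0],
    [0.12,0.37,0],
    [0.19,0.55,0],
    [0.25,0.74,0],
    [0.31,0.92,0],
  ],
  delta_rot=[
    [0,0,0],
    [0,0,0],
    [0,0,0],
    [0,0,0],
    [0,0,0],
  ],
)

```text
clock: 25.5
position: [0.3945, 0.2798, 0.1653]
tool_rot: [-3.141, -0.0, 2.951]
force: [-0.1, -0.1, -1.7]
grip_width: 0.0521
finger_force: 52.6
```

Request:
apply_moves(
  linear=[
    [0.06,0.18,0],
    [0.13,0.4,0],
    [0.21,0.65,0],
    [0.28,0.85,0],
    [0.31,0.92,0],
  ],
  delta_rot=[
    [0,0,0],
    [0,0,0],
    [0,0,0],
    [0,0,0],
    [0,0,0],
  ],
)

```text
clock: 25.92
position: [0.3807, 0.378, 0.1654]
tool_rot: [3.14, -0.001, 2.953]
force: [-1.3, -0.9, -2.2]
grip_width: 0.052
finger_force: 52.6
```

Request:
apply_moves(
  linear=[
    [0,0,0],
    [0,0,0],
    [0,0,0],
    [0,0,0],
    [0,0,0],
  ],
  delta_rot=[
    [0,0,0],
    [0,0,0],
    [0,0,0],
    [0,0,0],
    [0,0,0],
  ],
)

```text
clock: 26.33
position: [0.3831, 0.374, 0.1655]
tool_rot: [-3.141, 0.0, 2.949]
force: [0.7, -0.4, -1.0]
grip_width: 0.0513
finger_force: 52.6
```

Run:
```python
from plan import *
from seg import *
im,X,h=tins(); save('g.png',im[150:300,350:500],4)
plan([(385,376,22.5,168.6)])
```

```text
tin scene 520 c 449.0 364.4 size 133.6 208.9 ang 78.85 z [0.0604 0.0665 0.0702]
t 26.38 at [0.383  0.3742 0.1656] [-180.    0.  169.] w 0.0517
-> (385, 376, 22.5, 168.6)
   lin [-0.008, 0.011, 0.715] rot [-0.0, 0.0, 0.001]
   lin [-0.008, 0.011, 0.715] rot [-0.0, 0.0, 0.001]
```

Request:
apply_moves(
  linear=[
    [-0.01,0.02,0.12],
    [-0.02,0.02,0.35],
    [-0.02,0.02,0.6],
    [-0.02,0.02,0.8],
    [-0.02,0.02,0.95],
  ],
  delta_rot=[
    [0,0,0],
    [0,0,0],
    [0,0,0],
    [0,0,0],
    [0,0,0],
  ],
)

```text
clock: 26.8
position: [0.3845, 0.3757, 0.068]
tool_rot: [-3.14, -0.001, 2.95]
force: [-0.3, -0.5, -2.1]
grip_width: 0.0517
finger_force: 52.6
```

Request:
apply_moves(
  linear=[
    [0,0,0.12],
    [0,0,0.24],
    [0,0,0.36],
    [0,0,0.44],
    [0,0,0.48],
  ],
  delta_rot=[
    [0,0,0],
    [0,0,0],
    [0,0,0],
    [0,0,0],
    [0,0,0],
  ],
)

```text
clock: 27.22
position: [0.3848, 0.3763, 0.0214]
tool_rot: [-3.141, -0.001, 2.95]
force: [-0.1, 0.5, -1.8]
grip_width: 0.0519
finger_force: 52.6
```

Request:
apply_moves(
  linear=[
    [0,0,0],
    [0,0,0],
    [0,0,0],
    [0,0,0],
    [0,0,0],
  ],
  delta_rot=[
    [0,0,0],
    [0,0,0],
    [0,0,0],
    [0,0,0],
    [0,0,0],
  ],
)

```text
clock: 27.63
position: [0.3853, 0.3766, 0.023]
tool_rot: [3.141, 0.001, 2.95]
force: [-0.6, -0.6, -1.5]
grip_width: 0.0519
finger_force: 52.6
```

Request:
apply_moves(
  linear=[
    [0,0,0],
    [0,0,0],
    [0,0,0],
    [0,0,0],
    [0,0,0],
  ],
  delta_rot=[
    [0,0,0],
    [0,0,0],
    [0,0,0],
    [0,0,0],
    [0,0,0],
  ],
  gripper=0.62,
)

```text
clock: 28.05
position: [0.385, 0.3765, 0.0225]
tool_rot: [3.142, -0.0, 2.95]
force: [0.1, -0.1, 0.2]
grip_width: 0.0693
finger_force: 0.0
```

Request:
apply_moves(
  linear=[
    [0,0,-0.15],
    [0,0,-0.35],
    [0,0,-0.6],
    [0,0,-0.8],
    [0,0,-1.0],
  ],
  delta_rot=[
    [0,0,0],
    [0,0,0],
    [0,0,0],
    [0,0,0],
    [0,0,0],
  ],
)

```text
clock: 28.47
position: [0.3849, 0.3765, 0.1237]
tool_rot: [3.141, 0.0, 2.95]
force: [0.4, 0.1, 0.7]
grip_width: 0.0691
finger_force: 0.0
```

Run:
```python
from plan import *
plan([(474,119.5,110,183),(474,119.5,20,183)],ml=.09)
```

```text
t 28.47 at [0.3849 0.3765 0.1237] [180.   0. 169.] w 0.0691
-> (474, 119.5, 110, 183)
   lin [-0.455, -0.784, 0.045] rot [0.0, 0.0, -0.039]
   lin [-0.39, -0.819, 0.045] rot [0.0, 0.0, -0.039]
   lin [-0.322, -0.848, 0.045] rot [0.0, 0.0, -0.039]
-> (474, 119.5, 20, 183)
   lin [0.0, -0.0, 0.9] rot [0.0, 0.0, 0.0]
```

Request:
apply_moves(
  linear=[
    [-0.06,-0.1,0],
    [-0.15,-0.25,0],
    [-0.25,-0.43,0],
    [-0.35,-0.6,0],
    [-0.46,-0.78,0],
  ],
  delta_rot=[
    [0,0,-0.01],
    [0,0,-0.02],
    [0,0,-0.02],
    [0,0,-0.03],
    [0,0,-0.04],
  ],
)

```text
clock: 28.88
position: [0.4154, 0.2904, 0.1226]
tool_rot: [3.142, 0.0, 3.035]
force: [0.1, -0.1, -0.9]
grip_width: 0.0696
finger_force: 0.0
```

Request:
apply_moves(
  linear=[
    [-0.08,-0.16,0],
    [-0.16,-0.33,0],
    [-0.23,-0.49,0],
    [-0.31,-0.66,0],
    [-0.39,-0.82,0],
  ],
  delta_rot=[
    [0,0,-0.01],
    [0,0,-0.02],
    [0,0,-0.02],
    [0,0,-0.03],
    [0,0,-0.04],
  ],
)

```text
clock: 29.3
position: [0.4454, 0.2044, 0.1225]
tool_rot: [-3.141, 0.0, 3.118]
force: [0.6, 0.3, 0.0]
grip_width: 0.0692
finger_force: 0.0
```

Request:
apply_moves(
  linear=[
    [-0.08,-0.2,0],
    [-0.16,-0.4,0],
    [-0.24,-0.6,0],
    [-0.32,-0.8,0],
    [-0.32,-0.85,0],
  ],
  delta_rot=[
    [0,0,-0.01],
    [0,0,-0.02],
    [0,0,-0.03],
    [0,0,-0.04],
    [0,0,-0.04],
  ],
)

```text
clock: 29.72
position: [0.4762, 0.1164, 0.1222]
tool_rot: [-3.14, -0.0, -3.084]
force: [-0.3, -1.0, -0.7]
grip_width: 0.0689
finger_force: 0.0
```

Request:
apply_moves(
  linear=[
    [0,0,0],
    [0,0,0],
    [0,0,0],
    [0,0,0],
    [0,0,0],
  ],
  delta_rot=[
    [0,0,0],
    [0,0,0],
    [0,0,0],
    [0,0,0],
    [0,0,0],
  ],
)

```text
clock: 30.13
position: [0.475, 0.1205, 0.1226]
tool_rot: [3.141, 0.0, -3.081]
force: [0.3, -0.2, 0.7]
grip_width: 0.0691
finger_force: 0.0
```

Run:
```python
from plan import *
from seg import *
im,X,h=tins()
m=(X[...,2]>.006)&(X[...,2]<.02)&((h[...,0]<8)|(h[...,0]>172))&(h[...,1]>120)&(np.hypot(X[...,0]-.473,X[...,1]-.118)<.16)
rect(X[m],'lid'); save('g.png',im[120:300,250:500],3.2)
f=np.load('pics/scene0.npz'); X=f['X']; h=cv2.cvtColor(f['im'],cv2.COLOR_RGB2HSV)
m=(X[...,2]>.006)&(X[...,2]<.02)&((h[...,0]<8)|(h[...,0]>172))&(h[...,1]>120)&(np.hypot(X[...,0]-.473,X[...,1]-.118)<.16)
rect(X[m],'lid at start, scene')
plan([(474,119.5,30,183)],ml=.1)
```

```text
tin scene 519 c 449.9 364.2 size 133.5 208.8 ang 78.91 z [0.0604 0.0666 0.0698]
lid 2257 c 476.2 118.9 size 216.8 142.8 ang 2.74 z [0.0069 0.0098 0.0129]
lid at start, scene 2259 c 476.1 118.9 size 217.2 142.4 ang 2.92 z [0.0071 0.0099 0.0129]
t 30.18 at [0.475  0.1203 0.1226] [ 180.     0.  -176.5] w 0.0692
-> (474, 119.5, 30, 183)
   lin [0.011, -0.008, 0.926] rot [0.0, 0.0, 0.004]
```

View pics/g.png

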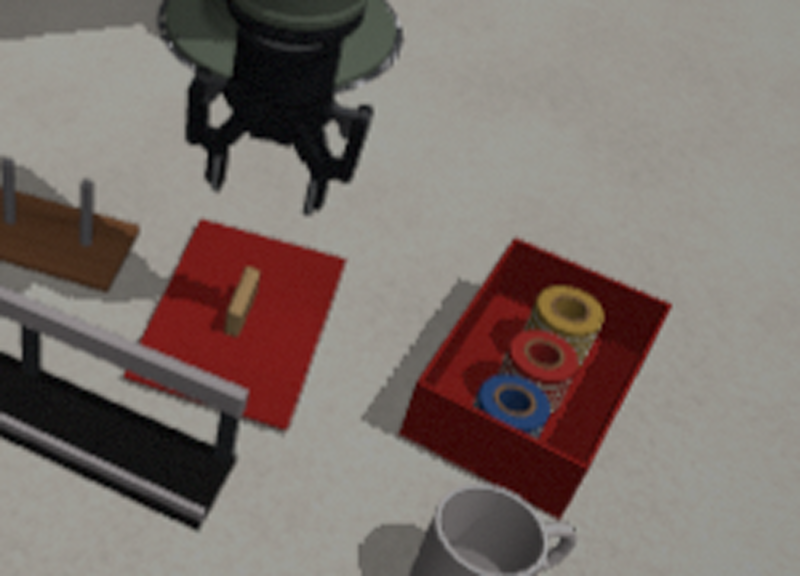

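Request:
apply_moves(
  linear=[
    [0,-0.01,0.15],
    [0,-0.01,0.4],
    [0,-0.01,0.65],
    [0,-0.01,0.85],
    [0,-0.01,1.0],
  ],
  delta_rot=[
    [0,0,0],
    [0,0,0],
    [0,0,0],
    [0,0,0],
    [0,0,0],
  ],
)

```text
clock: 30.6
position: [0.4745, 0.1189, 0.0209]
tool_rot: [-3.142, -0.001, -3.081]
force: [0.2, -0.4, 0.5]
grip_width: 0.0691
finger_force: 0.0
```

Request:
apply_moves(
  linear=[
    [0,0,0.01],
    [0,0,0.02],
    [0,0,0.02],
    [0,0,0.02],
    [0,0,0.02],
  ],
  delta_rot=[
    [0,0,0],
    [0,0,0],
    [0,0,0],
    [0,0,0],
    [0,0,0],
  ],
  gripper=-0.5,
)

```text
clock: 31.02
position: [0.4758, 0.1187, 0.0214]
tool_rot: [3.141, 0.001, -3.082]
force: [0.7, -0.7, -0.2]
grip_width: 0.0214
finger_force: 0.0
```

Request:
apply_moves(
  linear=[
    [0,0,0],
    [0,0,0],
    [0,0,0],
    [0,0,0],
    [0,0,0],
  ],
  delta_rot=[
    [0,0,0],
    [0,0,0],
    [0,0,0],
    [0,0,0],
    [0,0,0],
  ],
  gripper=-1,
  force=70,
)

```text
clock: 31.43
position: [0.4752, 0.1186, 0.0205]
tool_rot: [3.142, 0.0, -3.082]
force: [-0.2, -1.2, -0.2]
grip_width: -0.0004
finger_force: 0.0
```

Run:
```python
from plan import *
st()
plan([(475,119,130,183),(447.5,363.6,130,168.9),(447.5,363.6,84,168.9)],ml=.095)
```

```text
{'clock': 31.433, 'position': [0.475, 0.119, 0.021], 'tool_rot': [3.142, 0.0, -3.082], 'force': [-0.156, -1.169, -0.243], 'grip_width': -0.0, 'finger_force': 0.0, 'qpos': [0.185, 0.721, -0.747, 2.055, 0.795, 0.679, 0.537]}
t 31.43 at [0.4752 0.1186 0.0205] [ 180.     0.  -176.6] w -0.0004
-> (475, 119, 130, 183)
   lin [0.001, 0.002, -0.547] rot [0.0, 0.0, 0.002]
   lin [0.001, 0.002, -0.547] rot [0.0, 0.0, 0.002]
-> (447.5, 363.6, 130, 168.9)
   lin [0.049, 0.819, 0.0] rot [0.0, -0.0, 0.039]
   lin [0.116, 0.812, 0.0] rot [0.0, -0.0, 0.039]
   lin [0.182, 0.8, 0.0] rot [0.0, -0.0, 0.039]
-> (447.5, 363.6, 84, 168.9)
   lin [0.0, -0.0, 0.46] rot [0.0, 0.0, 0.0]
```

Run:
```python
from plan import *
from seg import *
im,X,h=tins(); save('k.png',im[120:300,230:500],2.9)
m=(X[...,2]>.006)&(X[...,2]<.02)&((h[...,0]<8)|(h[...,0]>172))&(h[...,1]>120)&(X[...,1]<.26)
rect(X[m],'lid')
```

```text
tin scene 522 c 449.4 364.4 size 133.4 208.1 ang 78.87 z [0.0603 0.0663 0.0699]
lid 1942 c 493.8 -161.5 size 216.0 705.1 ang 3.53 z [0.007  0.0098 0.0129]
```

View pics/k.png

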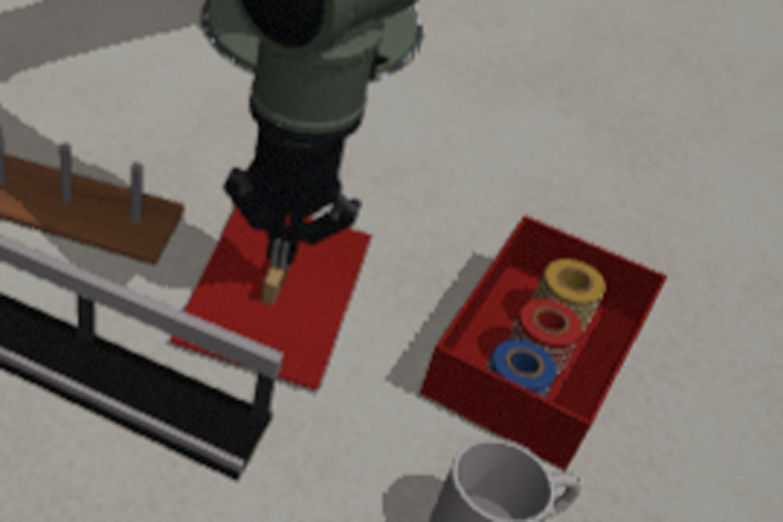

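Run:
```python
from plan import *
from seg import *
c=optics.camera_info('scene'); K=np.array([[c['fx'],0,c['cx']],[0,c['fy'],c['cy']],[0,0,1]])
p=np.array(monitor.observe()['position'])
pts=np.array([p,p+[0,0,.02],p+[0,0,.05],[.445,.118,.044],[.505,.121,.044],[.505,.121,.012]])
q=cv2.projectPoints(pts,np.array(c['rvec']),np.array(c['tvec']),K,np.array(c['D']))[0][:,0]
print(((q-[230,120])*2.9).round(0).tolist())
im,d,_=grab('scene'); X=cloud(d,c)
# around fingers / bar points
m=(X[...,2]>.014)&(X[...,2]<.12)&(abs(X[...,0]-.475)<.07)&(abs(X[...,1]-.119)<.04)
P=X[m]; 
for lo in (.014,.03,.05,.07): 
    Q=P[(P[:,2]>lo)&(P[:,2]<lo+.018)]; rect(Q,'z>%g'%lo)
st()
save('k2.png',im[170:240,290:370],7)
```

```text
[[275.0, 276.0], [278.0, 262.0], [281.0, 241.0], [287.0, 240.0], [270.0, 281.0], [266.0, 303.0]]
z>0.014 33 c 499.0 119.2 size 64.8 44.3 ang 24.16 z [0.0143 0.0218 0.031 ]
z>0.03 50 c 492.2 121.1 size 30.7 14.1 ang 3.93 z [0.0309 0.04   0.0445]
z>0.05 45 c 484.0 123.4 size 12.3 28.1 ang 22.92 z [0.0504 0.0586 0.0656]
z>0.07 41 c 484.1 121.6 size 29.4 19.6 ang 66.09 z [0.071  0.0799 0.0877]
{'clock': 31.533, 'position': [0.475, 0.119, 0.021], 'tool_rot': [3.142, -0.0, -3.082], 'force': [0.695, -0.435, 0.142], 'grip_width': -0.0, 'finger_force': 0.0, 'qpos': [0.185, 0.721, -0.747, 2.055, 0.795, 0.679, 0.537]}
```

View pics/k2.png

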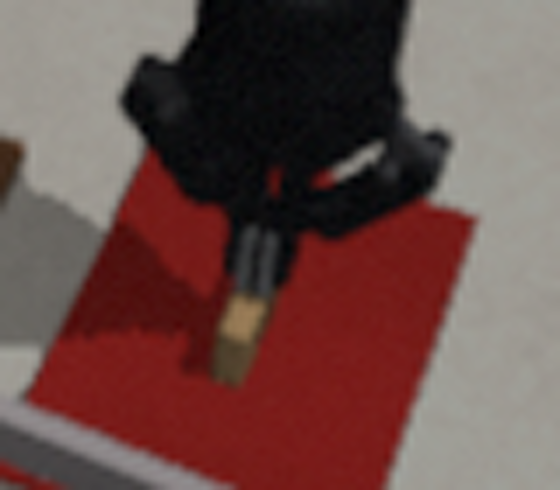

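Request:
apply_moves(
  linear=[
    [0,0,-0.03],
    [0,0,-0.06],
    [0,0,-0.1],
    [0,0,-0.13],
    [0,0,-0.15],
  ],
  delta_rot=[
    [0,0,0],
    [0,0,0],
    [0,0,0],
    [0,0,0],
    [0,0,0],
  ],
)

```text
clock: 31.95
position: [0.4754, 0.1187, 0.0361]
tool_rot: [3.142, 0.001, -3.082]
force: [0.1, 0.6, -0.0]
grip_width: 0.0001
finger_force: 0.0
```

Run:
```python
from plan import *
from seg import *
im,X,h=tins(); save('k3.png',im[170:240,290:370],7)
m=(X[...,2]>.003)&(X[...,2]<.06)&((h[...,0]<8)|(h[...,0]>172))&(h[...,1]>120)&(X[...,1]<.26)&(X[...,1]>0)
rect(X[m],'lid'); st()
```

```text
tin scene 525 c 449.0 364.3 size 133.7 208.7 ang 78.92 z [0.0603 0.0666 0.0698]
lid 2047 c 476.2 118.8 size 216.5 142.8 ang 2.78 z [0.0069 0.0098 0.0128]
{'clock': 32.0, 'position': [0.475, 0.119, 0.036], 'tool_rot': [3.142, 0.001, -3.082], 'force': [0.354, 0.842, 0.825], 'grip_width': -0.0, 'finger_force': 0.0, 'qpos': [0.204, 0.696, -0.773, 2.049, 0.762, 0.706, 0.564]}
```

View pics/k3.png

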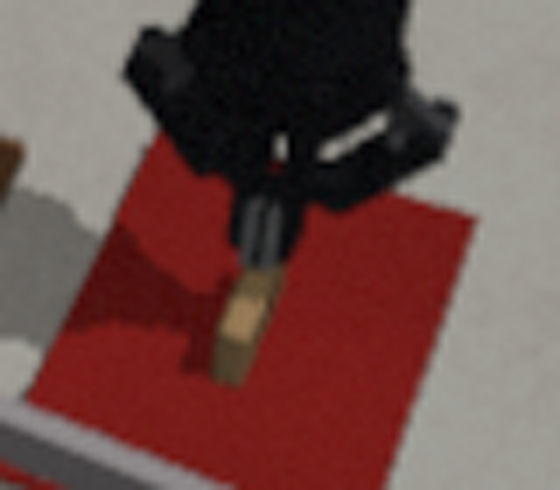

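Request:
apply_moves(
  linear=[
    [0,0,-0.1],
    [0,0,-0.2],
    [0,0,-0.3],
    [0,0,-0.4],
    [0,0,-0.4],
  ],
  delta_rot=[
    [0,0,0],
    [0,0,0],
    [0,0,0],
    [0,0,0],
    [0,0,0],
  ],
)

```text
clock: 32.42
position: [0.4762, 0.1189, 0.0776]
tool_rot: [3.141, 0.003, -3.082]
force: [-0.5, -0.1, 0.2]
grip_width: -0.0002
finger_force: 0.0
```

Request:
apply_moves(
  linear=[
    [0,0,0],
    [0,0,0],
    [0,0,0],
    [0,0,0],
    [0,0,0],
  ],
  delta_rot=[
    [0,0,0],
    [0,0,0],
    [0,0,0],
    [0,0,0],
    [0,0,0],
  ],
  gripper=0,
)

```text
clock: 32.83
position: [0.475, 0.1187, 0.0752]
tool_rot: [3.142, -0.001, -3.082]
force: [0.0, 0.4, -0.2]
grip_width: 0.0428
finger_force: 0.0
```

Request:
apply_moves(
  linear=[
    [0,0,0.12],
    [0,0,0.25],
    [0,0,0.4],
    [0,0,0.5],
    [0,0,0.57],
  ],
  delta_rot=[
    [0,0,0],
    [0,0,0],
    [0,0,0],
    [0,0,0],
    [0,0,0],
  ],
)

```text
clock: 33.25
position: [0.4745, 0.1186, 0.017]
tool_rot: [-3.142, -0.002, -3.082]
force: [-0.9, 0.6, -0.2]
grip_width: 0.0428
finger_force: 0.0
```

Request:
apply_moves(
  linear=[
    [0,0,0],
    [0,0,0],
    [0,0,0],
    [0,0,0],
    [0,0,0],
  ],
  delta_rot=[
    [0,0,0],
    [0,0,0],
    [0,0,0],
    [0,0,0],
    [0,0,0],
  ],
  gripper=-0.9,
  force=40,
)

```text
clock: 33.67
position: [0.4755, 0.1187, 0.019]
tool_rot: [3.142, 0.001, -3.082]
force: [0.5, 0.2, 0.2]
grip_width: 0.0044
finger_force: 0.0
```

Run:
```python
from plan import *
from seg import *
im,X,h=tins(); save('k4.png',im[170:240,290:370],7)
m=(X[...,2]>.003)&(X[...,2]<.06)&((h[...,0]<8)|(h[...,0]>172))&(h[...,1]>120)&(X[...,1]<.26)&(X[...,1]>0)
rect(X[m],'lid'); st()
```

```text
tin scene 519 c 449.3 364.3 size 133.5 208.7 ang 78.88 z [0.0604 0.0665 0.0701]
lid 1929 c 476.3 118.5 size 215.9 143.3 ang 2.83 z [0.007  0.0099 0.0132]
{'clock': 33.717, 'position': [0.475, 0.119, 0.019], 'tool_rot': [3.142, 0.001, -3.082], 'force': [-0.696, 0.888, -0.657], 'grip_width': 0.004, 'finger_force': 0.0, 'qpos': [0.183, 0.723, -0.744, 2.055, 0.799, 0.676, 0.534]}
```

Request:
apply_moves(
  linear=[
    [0,0,0],
    [0,0,0],
    [0,0,0],
    [0,0,0],
    [0,0,0],
  ],
  delta_rot=[
    [0,0,0],
    [0,0,0],
    [0,0,0],
    [0,0,0],
    [0,0,0],
  ],
  gripper=0.6,
)

```text
clock: 34.13
position: [0.4752, 0.1187, 0.0185]
tool_rot: [3.142, 0.0, -3.082]
force: [0.9, 0.1, -0.3]
grip_width: 0.0647
finger_force: 0.0
```

Request:
apply_moves(
  linear=[
    [0,0,0.01],
    [0,0,0.02],
    [0,0,0.03],
    [0,0,0.04],
    [0,0,0.05],
  ],
  delta_rot=[
    [0,0,0],
    [0,0,0],
    [0,0,0],
    [0,0,0],
    [0,0,0],
  ],
)

```text
clock: 34.55
position: [0.4752, 0.1186, 0.0133]
tool_rot: [3.142, -0.0, -3.082]
force: [-0.7, -0.7, -0.3]
grip_width: 0.0685
finger_force: 0.0
```

Request:
apply_moves(
  linear=[
    [0,0,0],
    [0,0,0],
    [0,0,0],
    [0,0,0],
    [0,0,0],
  ],
  delta_rot=[
    [0,0,0],
    [0,0,0],
    [0,0,0],
    [0,0,0],
    [0,0,0],
  ],
  gripper=-0.8,
  force=40,
)

```text
clock: 34.97
position: [0.4752, 0.1187, 0.0137]
tool_rot: [-3.142, 0.0, -3.082]
force: [-2.6, -1.4, 6.1]
grip_width: 0.0123
finger_force: 39.0
```

Request:
apply_moves(
  linear=[
    [0,0,0],
    [0,0,0],
    [0,0,0],
    [0,0,0],
    [0,0,0],
  ],
  delta_rot=[
    [0,0,0],
    [0,0,0],
    [0,0,0],
    [0,0,0],
    [0,0,0],
  ],
  gripper=-1,
  force=90,
)

```text
clock: 35.38
position: [0.4753, 0.1187, 0.0139]
tool_rot: [-3.141, 0.0, -3.082]
force: [-2.2, 0.0, 9.2]
grip_width: 0.0103
finger_force: 88.3
```

Request:
apply_moves(
  linear=[
    [0,0,-0.05],
    [0,0,-0.15],
    [0,0,-0.3],
    [0,0,-0.45],
    [0,0,-0.6],
  ],
  delta_rot=[
    [0,0,0],
    [0,0,0],
    [0,0,0],
    [0,0,0],
    [0,0,0],
  ],
)

```text
clock: 35.8
position: [0.475, 0.1187, 0.0748]
tool_rot: [3.141, -0.0, -3.082]
force: [-0.3, 0.7, -2.2]
grip_width: 0.01
finger_force: 88.3
```

Request:
apply_moves(
  linear=[
    [0,0,-0.15],
    [0,0,-0.3],
    [0,0,-0.45],
    [0,0,-0.55],
    [0,0,-0.6],
  ],
  delta_rot=[
    [0,0,0],
    [0,0,0],
    [0,0,0],
    [0,0,0],
    [0,0,0],
  ],
)

```text
clock: 36.22
position: [0.4756, 0.1187, 0.1351]
tool_rot: [3.142, 0.002, -3.082]
force: [-0.5, 1.4, -1.8]
grip_width: 0.0098
finger_force: 88.4
```

Run:
```python
from plan import *
from seg import *
im,X,h=tins(); 
m=(X[...,2]>.03)&(X[...,2]<.16)&((h[...,0]<8)|(h[...,0]>172))&(h[...,1]>120)&(X[...,1]<.23)&(X[...,1]>0)
P=X[m]; rect(P,'lid'); A=np.c_[P[:,:2],np.ones(len(P))]; print('plane',np.linalg.lstsq(A,P[:,2],rcond=None)[0])
plan([(447.5,363.6,130,168.9)],ml=.09)
```

```text
tin scene 515 c 449.3 364.4 size 133.7 209.0 ang 78.69 z [0.0605 0.0664 0.0702]
lid 2552 c 477.3 119.9 size 216.1 142.9 ang 3.06 z [0.1287 0.1311 0.1337]
plane [0.00375315 0.00100426 0.129124  ]
t 36.27 at [0.4757 0.1187 0.1351] [ 1.800e+02  1.000e-01 -1.766e+02] w 0.01
-> (447.5, 363.6, 130, 168.9)
   lin [0.046, 0.82, 0.017] rot [0.0, 0.0, 0.04]
   lin [0.115, 0.814, 0.017] rot [0.0, 0.0, 0.04]
   lin [0.183, 0.801, 0.017] rot [0.0, 0.0, 0.04]
```

Request:
apply_moves(
  linear=[
    [0.0,0.1,0],
    [0.01,0.25,0],
    [0.02,0.42,0],
    [0.03,0.62,0],
    [0.05,0.82,0],
  ],
  delta_rot=[
    [0,0,0.01],
    [0,0,0.02],
    [0,0,0.02],
    [0,0,0.03],
    [0,0,0.04],
  ],
)

```text
clock: 36.68
position: [0.465, 0.2007, 0.1329]
tool_rot: [-3.141, -0.001, 3.116]
force: [0.3, 0.2, -2.0]
grip_width: 0.0098
finger_force: 88.4
```

Request:
apply_moves(
  linear=[
    [0.02,0.16,0],
    [0.05,0.33,0],
    [0.07,0.49,0],
    [0.09,0.65,0],
    [0.11,0.81,0],
  ],
  delta_rot=[
    [0,0,0.01],
    [0,0,0.02],
    [0,0,0.02],
    [0,0,0.03],
    [0,0,0.04],
  ],
)

```text
clock: 37.1
position: [0.4558, 0.282, 0.1328]
tool_rot: [-3.141, -0.001, 3.033]
force: [-0.2, 0.7, -1.9]
grip_width: 0.01
finger_force: 88.4
```

Request:
apply_moves(
  linear=[
    [0.04,0.16,0],
    [0.08,0.36,0],
    [0.12,0.55,0],
    [0.16,0.7,0],
    [0.18,0.8,0],
  ],
  delta_rot=[
    [0,0,0.01],
    [0,0,0.02],
    [0,0,0.03],
    [0,0,0.04],
    [0,0,0.04],
  ],
)

```text
clock: 37.52
position: [0.4461, 0.3645, 0.1329]
tool_rot: [-3.141, -0.001, 2.95]
force: [-0.4, 0.1, -2.4]
grip_width: 0.0099
finger_force: 88.4
```

Request:
apply_moves(
  linear=[
    [0,0,0],
    [0,0,0],
    [0,0,0],
    [0,0,0],
    [0,0,0],
  ],
  delta_rot=[
    [0,0,0],
    [0,0,0],
    [0,0,0],
    [0,0,0],
    [0,0,0],
  ],
)

```text
clock: 37.93
position: [0.4474, 0.362, 0.1335]
tool_rot: [-3.141, 0.0, 2.949]
force: [-0.2, -0.1, -1.5]
grip_width: 0.0099
finger_force: 88.4
```

Run:
```python
from plan import *
from seg import *
im,d,c=grab('scene');X=cloud(d,c); h=cv2.cvtColor(im,cv2.COLOR_RGB2HSV)
r=((h[...,0]<8)|(h[...,0]>172))&(h[...,1]>120)&(np.hypot(X[...,0]-.446,X[...,1]-.368)<.17)
rect(X[r&(X[...,2]>.1)&(X[...,2]<.16)],'lid'); rect(X[r&(X[...,2]>.058)&(X[...,2]<.075)],'tin rim part'); save('m.png',im[120:300,320:500],3.3)
plan([(447.7,363.1,95,168.9),(447.7,363.1,78.5,168.9)],ml=.09)
```

```text
lid 3242 c 448.6 363.3 size 143.7 218.4 ang 78.78 z [0.1267 0.1294 0.1318]
tin rim part 268 c 527.1 349.2 size 133.6 52.2 ang 77.26 z [0.0583 0.066  0.0697]
t 37.98 at [0.4474 0.3622 0.1335] [-180.    0.  169.] w 0.0099
-> (447.7, 363.1, 95, 168.9)
   lin [-0.001, 0.01, 0.385] rot [-0.0, 0.0, 0.001]
-> (447.7, 363.1, 78.5, 168.9)
   lin [0.0, -0.0, 0.165] rot [0.0, 0.0, 0.0]
```

View pics/m.png

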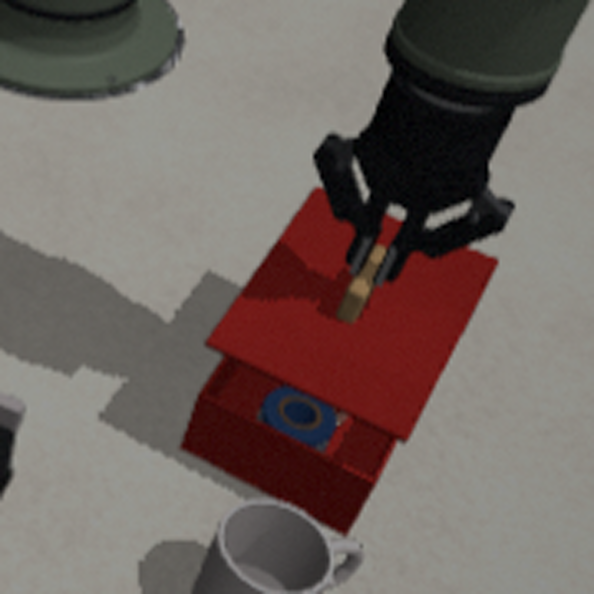

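Request:
apply_moves(
  linear=[
    [0,0.01,0.08],
    [0,0.01,0.16],
    [0,0.01,0.24],
    [0,0.01,0.32],
    [0,0.01,0.38],
  ],
  delta_rot=[
    [0,0,0],
    [0,0,0],
    [0,0,0],
    [0,0,0],
    [0,0,0],
  ],
)

```text
clock: 38.4
position: [0.4469, 0.3636, 0.0941]
tool_rot: [-3.141, -0.001, 2.95]
force: [0.0, -0.3, -2.2]
grip_width: 0.0102
finger_force: 88.4
```

Request:
apply_moves(
  linear=[
    [0,0,0.04],
    [0,0,0.08],
    [0,0,0.12],
    [0,0,0.15],
    [0,0,0.17],
  ],
  delta_rot=[
    [0,0,0],
    [0,0,0],
    [0,0,0],
    [0,0,0],
    [0,0,0],
  ],
)

```text
clock: 38.82
position: [0.4472, 0.3639, 0.0782]
tool_rot: [-3.142, -0.0, 2.95]
force: [0.3, -0.6, -1.7]
grip_width: 0.0102
finger_force: 88.4
```

Request:
apply_moves(
  linear=[
    [0,0,0],
    [0,0,0],
    [0,0,0],
    [0,0,0],
    [0,0,0],
  ],
  delta_rot=[
    [0,0,0],
    [0,0,0],
    [0,0,0],
    [0,0,0],
    [0,0,0],
  ],
)

```text
clock: 39.23
position: [0.4473, 0.3639, 0.0787]
tool_rot: [3.141, 0.0, 2.95]
force: [0.5, -0.1, -1.6]
grip_width: 0.0101
finger_force: 88.4
```

Lower 1.5 mm more, release, rise.

Request:
apply_moves(
  linear=[
    [0,0,0.005],
    [0,0,0.01],
    [0,0,0.015],
    [0,0,0.015],
    [0,0,0.015],
  ],
  delta_rot=[
    [0,0,0],
    [0,0,0],
    [0,0,0],
    [0,0,0],
    [0,0,0],
  ],
)

```text
clock: 39.65
position: [0.4474, 0.364, 0.0779]
tool_rot: [3.141, 0.001, 2.95]
force: [-3.7, -4.3, 15.4]
grip_width: 0.0099
finger_force: 90.7
```

Request:
apply_moves(
  linear=[
    [0,0,0],
    [0,0,0],
    [0,0,0],
    [0,0,0],
    [0,0,0],
  ],
  delta_rot=[
    [0,0,0],
    [0,0,0],
    [0,0,0],
    [0,0,0],
    [0,0,0],
  ],
  gripper=-0.2,
)

```text
clock: 40.07
position: [0.4472, 0.3639, 0.0769]
tool_rot: [3.142, -0.0, 2.95]
force: [-1.1, 0.3, -1.2]
grip_width: 0.0341
finger_force: 0.0
```

Request:
apply_moves(
  linear=[
    [0,0,-0.15],
    [0,0,-0.35],
    [0,0,-0.6],
    [0,0,-0.8],
    [0,0,-1.0],
  ],
  delta_rot=[
    [0,0,0],
    [0,0,0],
    [0,0,0],
    [0,0,0],
    [0,0,0],
  ],
)

```text
clock: 40.48
position: [0.4471, 0.3642, 0.1793]
tool_rot: [3.141, 0.0, 2.95]
force: [-0.5, -0.6, -0.2]
grip_width: 0.0344
finger_force: 0.0
```

```bash
cat >> seg.py <<'E'
def lidtin():
    im,d,c=grab('scene');X=cloud(d,c); h=cv2.cvtColor(im,cv2.COLOR_RGB2HSV)
    r=((h[...,0]<8)|(h[...,0]>172))&(h[...,1]>120)&(np.hypot(X[...,0]-.446,X[...,1]-.368)<.17)
    P=X[r&(X[...,2]>.071)&(X[...,2]<.085)]; rect(P,'lid on tin'); A=np.c_[P[:,:2],np.ones(len(P))]; print('plane',np.linalg.lstsq(A,P[:,2],rcond=None)[0].round(4))
    rect(X[r&(X[...,2]>.002)&(X[...,2]<.065)],'tin sides'); return im
E
python3 - <<'E'
from plan import *
from seg import *
im=lidtin(); save('n.png',im[120:300,320:500],3.3); st()
E
```

```text
lid on tin 3400 c 449.4 365.2 size 143.3 218.7 ang 78.76 z [0.0716 0.0739 0.0766]
plane [0.0019 0.0006 0.0729]
tin sides 898 c 549.1 344.6 size 132.8 8.0 ang 79.11 z [0.0039 0.0337 0.0629]
{'clock': 40.533, 'position': [0.448, 0.365, 0.183], 'tool_rot': [3.138, 0.003, 2.95], 'force': [0.981, 1.011, 5.482], 'grip_width': 0.034, 'finger_force': 0.0, 'qpos': [-0.203, 0.595, -0.852, 1.725, 0.508, 1.053, 0.151]}
```

Run:
```python
from plan import *
from seg import *
X=np.load('pics/scene0.npz')['X']; z=X[...,2]
rect(X[(z>.088)&(z<.1)&(abs(X[...,0]-.612)<.035)&(abs(X[...,1]+.02)<.21)],'rail scene')
rect(X[(z>.172)&(z<.19)&(abs(X[...,0]-.495)<.022)&(abs(X[...,1]+.327)<.06)],'light scene')
rect(X[(z>.172)&(z<.19)&(abs(X[...,0]-.436)<.022)&(abs(X[...,1]+.335)<.06)],'dark scene')
plan([(470,200,260,140),(491,-326,250,101.3),(491,-326,128,101.3)],ml=.09)
```

```text
rail scene 614 c 614.8 -20.2 size 377.4 14.8 ang 86.33 z [0.0884 0.0925 0.0953]
light scene 126 c 494.6 -324.6 size 15.6 98.5 ang 10.99 z [0.1722 0.1771 0.1796]
dark scene 112 c 436.1 -334.2 size 14.2 102.0 ang 11.52 z [0.1722 0.1767 0.1799]
t 40.53 at [0.448  0.3654 0.1828] [179.8   0.2 169. ] w 0.0343
-> (470, 200, 260, 140)
   lin [-0.267, -0.789, -0.388] rot [0.001, 0.0, 0.121]
   lin [-0.456, -0.698, -0.387] rot [0.001, 0.0, 0.121]
-> (491, -326, 250, 101.3)
   lin [-0.708, -0.779, 0.02] rot [0.0, -0.0, 0.065]
   lin [-0.807, -0.676, 0.02] rot [0.0, -0.0, 0.065]
   lin [-0.891, -0.562, 0.02] rot [0.0, -0.0, 0.065]
   lin [-0.958, -0.437, 0.02] rot [0.0, -0.0, 0.065]
   lin [-1.008, -0.303, 0.02] rot [0.0, -0.0, 0.065]
-> (491, -326, 128, 101.3)
   lin [0.0, -0.0, 0.61] rot [0.0, 0.0, 0.0]
   lin [0.0, -0.0, 0.61] rot [0.0, 0.0, 0.0]
```

Request:
apply_moves(
  linear=[
    [-0.03,-0.1,-0.08],
    [-0.08,-0.25,-0.16],
    [-0.14,-0.43,-0.24],
    [-0.2,-0.6,-0.32],
    [-0.27,-0.79,-0.4],
  ],
  delta_rot=[
    [0,0,0.02],
    [0,0,0.05],
    [0,0,0.07],
    [0,0,0.1],
    [0,0,0.12],
  ],
  gripper=0,
)

```text
clock: 40.95
position: [0.4583, 0.2801, 0.2178]
tool_rot: [-3.141, -0.0, 2.694]
force: [0.4, 0.6, 0.4]
grip_width: 0.0425
finger_force: 0.0
```

Request:
apply_moves(
  linear=[
    [-0.09,-0.14,-0.08],
    [-0.18,-0.28,-0.16],
    [-0.27,-0.42,-0.24],
    [-0.36,-0.56,-0.32],
    [-0.46,-0.7,-0.4],
  ],
  delta_rot=[
    [0,0,0.02],
    [0,0,0.05],
    [0,0,0.07],
    [0,0,0.1],
    [0,0,0.12],
  ],
)

```text
clock: 41.37
position: [0.4698, 0.197, 0.2579]
tool_rot: [-3.141, -0.0, 2.442]
force: [-0.1, -0.4, -0.0]
grip_width: 0.0426
finger_force: 0.0
```

Request:
apply_moves(
  linear=[
    [-0.14,-0.16,0],
    [-0.28,-0.31,0],
    [-0.43,-0.47,0],
    [-0.57,-0.62,0],
    [-0.71,-0.78,0],
  ],
  delta_rot=[
    [0,0,0.01],
    [0,0,0.03],
    [0,0,0.04],
    [0,0,0.05],
    [0,0,0.07],
  ],
)

```text
clock: 41.78
position: [0.4744, 0.0915, 0.2574]
tool_rot: [-3.142, -0.0, 2.298]
force: [0.8, 0.3, -0.4]
grip_width: 0.0428
finger_force: 0.0
```

Request:
apply_moves(
  linear=[
    [-0.16,-0.14,0],
    [-0.32,-0.27,0],
    [-0.48,-0.41,0],
    [-0.65,-0.54,0],
    [-0.81,-0.68,0],
  ],
  delta_rot=[
    [0,0,0.01],
    [0,0,0.03],
    [0,0,0.04],
    [0,0,0.05],
    [0,0,0.07],
  ],
)

```text
clock: 42.2
position: [0.4777, -0.0142, 0.2575]
tool_rot: [3.141, -0.0, 2.152]
force: [1.0, -0.1, -0.2]
grip_width: 0.0427
finger_force: 0.0
```

Request:
apply_moves(
  linear=[
    [-0.18,-0.11,0],
    [-0.36,-0.22,0],
    [-0.53,-0.34,0],
    [-0.71,-0.45,0],
    [-0.89,-0.56,0],
  ],
  delta_rot=[
    [0,0,0.01],
    [0,0,0.03],
    [0,0,0.04],
    [0,0,0.05],
    [0,0,0.07],
  ],
)

```text
clock: 42.62
position: [0.4799, -0.1193, 0.2575]
tool_rot: [3.141, -0.0, 2.005]
force: [-0.2, 0.3, -1.1]
grip_width: 0.0427
finger_force: 0.0
```

Request:
apply_moves(
  linear=[
    [-0.19,-0.09,0],
    [-0.38,-0.17,0],
    [-0.57,-0.26,0],
    [-0.77,-0.35,0],
    [-0.96,-0.44,0],
  ],
  delta_rot=[
    [0,0,0.01],
    [0,0,0.03],
    [0,0,0.04],
    [0,0,0.05],
    [0,0,0.07],
  ],
)

```text
clock: 43.03
position: [0.481, -0.2256, 0.2571]
tool_rot: [3.142, 0.0, 1.857]
force: [-0.3, 0.7, 0.5]
grip_width: 0.043
finger_force: 0.0
```

Request:
apply_moves(
  linear=[
    [-0.2,-0.06,0],
    [-0.4,-0.12,0],
    [-0.65,-0.19,0],
    [-0.87,-0.26,0],
    [-0.98,-0.3,0],
  ],
  delta_rot=[
    [0,0,0.01],
    [0,0,0.03],
    [0,0,0.04],
    [0,0,0.06],
    [0,0,0.06],
  ],
)

```text
clock: 43.45
position: [0.4797, -0.3298, 0.2566]
tool_rot: [-3.141, 0.0, 1.728]
force: [-0.1, -1.1, -0.3]
grip_width: 0.0425
finger_force: 0.0
```

Request:
apply_moves(
  linear=[
    [0,0,0],
    [0,0,0],
    [0,0,0],
    [0,0,0],
    [0,0,0],
  ],
  delta_rot=[
    [0,0,0],
    [0,0,0],
    [0,0,0],
    [0,0,0],
    [0,0,0],
  ],
)

```text
clock: 43.87
position: [0.4807, -0.3252, 0.2572]
tool_rot: [3.141, 0.0, 1.736]
force: [-0.5, -0.3, 0.4]
grip_width: 0.0427
finger_force: 0.0
```

Run:
```python
from plan import *
from seg import *
lidtin(); st()
plan([(492.8,-325.7,190,101.3),(492.8,-325.7,128,101.3)])
```

```text
lid on tin 3393 c 449.2 365.3 size 143.4 218.1 ang 78.55 z [0.0715 0.0739 0.0765]
plane [0.0011 0.001  0.0731]
tin sides 891 c 549.0 344.6 size 133.1 7.4 ang 79.19 z [0.0042 0.0341 0.0626]
{'clock': 43.917, 'position': [0.481, -0.325, 0.257], 'tool_rot': [3.141, 0.0, 1.736], 'force': [-0.152, 0.003, 0.261], 'grip_width': 0.043, 'finger_force': 0.0, 'qpos': [0.813, 0.428, -0.446, 1.643, 0.201, 1.116, 0.479]}
t 43.92 at [ 0.4807 -0.3254  0.2572] [180.    0.   99.5] w 0.0428
-> (492.8, -325.7, 190, 101.3)
   lin [-0.023, 0.119, 0.672] rot [0.0, 0.0, -0.015]
-> (492.8, -325.7, 128, 101.3)
   lin [0.0, -0.0, 0.62] rot [0.0, 0.0, 0.0]
```

Request:
apply_moves(
  linear=[
    [-0.01,0.06,0.1],
    [-0.02,0.12,0.25],
    [-0.02,0.12,0.4],
    [-0.02,0.12,0.5],
    [-0.02,0.12,0.55],
  ],
  delta_rot=[
    [0,0,-0.01],
    [0,0,-0.01],
    [0,0,-0.015],
    [0,0,-0.015],
    [0,0,-0.015],
  ],
)

```text
clock: 44.33
position: [0.4922, -0.3255, 0.2001]
tool_rot: [-3.14, -0.002, 1.767]
force: [0.5, 0.6, 0.5]
grip_width: 0.0426
finger_force: 0.0
```

Request:
apply_moves(
  linear=[
    [0,0,0.15],
    [0,0,0.3],
    [0,0,0.5],
    [0,0,0.65],
    [0,0,0.74],
  ],
  delta_rot=[
    [0,0,0],
    [0,0,0],
    [0,0,0],
    [0,0,0],
    [0,0,0],
  ],
)

```text
clock: 44.75
position: [0.4922, -0.3258, 0.1265]
tool_rot: [-3.141, -0.001, 1.767]
force: [-0.0, -0.5, 0.3]
grip_width: 0.0425
finger_force: 0.0
```

Request:
apply_moves(
  linear=[
    [0,0,0],
    [0,0,0],
    [0,0,0],
    [0,0,0],
    [0,0,0],
  ],
  delta_rot=[
    [0,0,0],
    [0,0,0],
    [0,0,0],
    [0,0,0],
    [0,0,0],
  ],
  gripper=-1,
  force=60,
)

```text
clock: 45.17
position: [0.4931, -0.3264, 0.129]
tool_rot: [3.141, 0.001, 1.766]
force: [-0.0, 1.0, 5.6]
grip_width: 0.0112
finger_force: 59.4
```

```bash
cat > led.py <<'E'
from plan import *
O=np.array([646.6,-22.9,0]); yw=-3.6
Rz=R.from_euler('z',yw,degrees=True)
def wp(x0,y0,lift,th,tcp=118):
    """waypoint with board foot at ledge (x0,y0), lowest edge 'lift' above base, tilted th deg back"""
    Rb=Rz*R.from_euler('y',-th,degrees=True)
    F=O+Rz.apply([x0,y0,8+6*np.sin(np.radians(th))+lift])
    t=F+Rb.apply([0,0,tcp])
    return (t[0],t[1],t[2],0,Rb*R.from_euler('xyz',[180,0,90],degrees=True))
E
python3 - <<'E'
from led import *
s=st(); h=s['position'][2]*1000-10; print('tcp above foot',h)
p=s['position']*1000 if not isinstance(s['position'],list) else np.array(s['position'])*1000
for w in (wp(8,75,120,0),wp(8,75,30,15)): print(np.round(w[:3],1))
E
```

```text
{'clock': 45.167, 'position': [0.493, -0.326, 0.129], 'tool_rot': [3.141, 0.001, 1.766], 'force': [-0.032, 0.953, 5.64], 'grip_width': 0.011, 'finger_force': 59.41, 'qpos': [0.772, 0.584, -0.413, 1.748, 0.294, 0.869, 0.425]}
tcp above foot 118.95659113711594
[659.3  51.4 246. ]
[628.8  53.4 153.5]
```

Request:
apply_moves(
  linear=[
    [0,0,-0.05],
    [0,0,-0.15],
    [0,0,-0.3],
    [0,0,-0.45],
    [0,0,-0.6],
  ],
  delta_rot=[
    [0,0,0],
    [0,0,0],
    [0,0,0],
    [0,0,0],
    [0,0,0],
  ],
)

```text
clock: 45.58
position: [0.4926, -0.326, 0.1896]
tool_rot: [3.141, 0.0, 1.767]
force: [-0.1, 0.3, -0.8]
grip_width: 0.0109
finger_force: 58.4
```

Request:
apply_moves(
  linear=[
    [0,0,-0.18],
    [0,0,-0.36],
    [0,0,-0.54],
    [0,0,-0.72],
    [0,0,-0.8],
  ],
  delta_rot=[
    [0,0,0],
    [0,0,0],
    [0,0,0],
    [0,0,0],
    [0,0,0],
  ],
)

```text
clock: 46.0
position: [0.4932, -0.3262, 0.2712]
tool_rot: [3.139, 0.002, 1.767]
force: [0.1, 0.5, -1.3]
grip_width: 0.0113
finger_force: 58.6
```

Request:
apply_moves(
  linear=[
    [0,0,0],
    [0,0,0],
    [0,0,0],
    [0,0,0],
    [0,0,0],
  ],
  delta_rot=[
    [0,0,0],
    [0,0,0],
    [0,0,0],
    [0,0,0],
    [0,0,0],
  ],
)

```text
clock: 46.42
position: [0.4923, -0.3259, 0.2672]
tool_rot: [-3.141, -0.001, 1.767]
force: [0.1, 0.6, -0.8]
grip_width: 0.011
finger_force: 58.6
```

Run:
```python
from led import *
im,d,c=grab('scene'); save('p.png',im[60:260,100:350],3)
st(); plan([wp(8,75,142,0,119),wp(8,75,100,15,119),wp(8,75,20,15,119),wp(8,75,1,15,119)],ml=.09)
```

```text
{'clock': 46.467, 'position': [0.492, -0.326, 0.267], 'tool_rot': [-3.141, -0.001, 1.767], 'force': [0.349, 0.044, -1.478], 'grip_width': 0.011, 'finger_force': 58.599, 'qpos': [0.805, 0.438, -0.454, 1.601, 0.205, 1.151, 0.5]}
t 46.47 at [ 0.4924 -0.3259  0.2673] [-180.    -0.   101.2] w 0.0112
-> (np.float64(659.2935027921247), np.float64(51.44968047588586), np.float64(269.0), 0)
   lin [0.844, 0.593, -0.004] rot [-0.0, -0.0, 0.031]
   lin [0.881, 0.537, -0.004] rot [-0.0, -0.0, 0.031]
   lin [0.914, 0.479, -0.004] rot [-0.0, -0.0, 0.031]
   lin [0.943, 0.419, -0.004] rot [-0.0, -0.0, 0.031]
-> (np.float64(628.5548121363315), np.float64(53.38359497030796), np.float64(224.49808759901424), 0)
   lin [-0.0, -0.308, 0.445] rot [-0.125, 0.0, -0.0]
-> (np.float64(628.5548121363315), np.float64(53.38359497030796), np.float64(144.49808759901427), 0)
   lin [-0.0, -0.207, 0.773] rot [0.0, 0.0, 0.0]
-> (np.float64(628.5548121363315), np.float64(53.38359497030796), np.float64(125.49808759901426), 0)
   lin [-0.0, -0.049, 0.184] rot [0.0, 0.0, 0.0]
```

View pics/p.png

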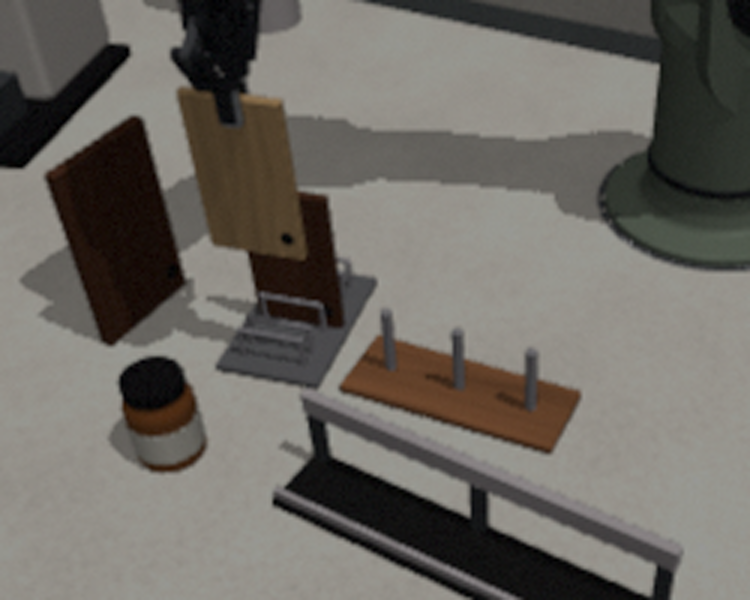

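Request:
apply_moves(
  linear=[
    [0.1,0.07,0],
    [0.25,0.18,0],
    [0.43,0.3,0],
    [0.63,0.44,0],
    [0.84,0.59,0],
  ],
  delta_rot=[
    [0,0,0],
    [0,0,0.01],
    [0,0,0.02],
    [0,0,0.02],
    [0,0,0.03],
  ],
)

```text
clock: 46.88
position: [0.5344, -0.2307, 0.2678]
tool_rot: [-3.141, -0.0, 1.704]
force: [0.5, -0.6, -0.9]
grip_width: 0.0106
finger_force: 58.5
```

Request:
apply_moves(
  linear=[
    [0.18,0.11,0],
    [0.35,0.21,0],
    [0.53,0.32,0],
    [0.7,0.43,0],
    [0.88,0.54,0],
  ],
  delta_rot=[
    [0,0,0],
    [0,0,0.01],
    [0,0,0.02],
    [0,0,0.02],
    [0,0,0.03],
  ],
)

```text
clock: 47.3
position: [0.5764, -0.1361, 0.2678]
tool_rot: [-3.141, -0.0, 1.641]
force: [0.5, 0.8, -0.5]
grip_width: 0.011
finger_force: 58.5
```

Request:
apply_moves(
  linear=[
    [0.18,0.1,0],
    [0.37,0.19,0],
    [0.55,0.29,0],
    [0.73,0.38,0],
    [0.91,0.48,0],
  ],
  delta_rot=[
    [0,0,0],
    [0,0,0.01],
    [0,0,0.02],
    [0,0,0.02],
    [0,0,0.03],
  ],
)

```text
clock: 47.72
position: [0.6177, -0.0418, 0.2678]
tool_rot: [-3.141, -0.0, 1.579]
force: [-0.9, -0.3, -1.6]
grip_width: 0.0109
finger_force: 58.5
```

Request:
apply_moves(
  linear=[
    [0.19,0.08,0],
    [0.4,0.18,0],
    [0.65,0.29,0],
    [0.85,0.38,0],
    [0.94,0.42,0],
  ],
  delta_rot=[
    [0,0,0],
    [0,0,0.01],
    [0,0,0.02],
    [0,0,0.03],
    [0,0,0.03],
  ],
)

```text
clock: 48.13
position: [0.6591, 0.0551, 0.2676]
tool_rot: [-3.141, -0.002, 1.517]
force: [-0.5, 1.1, -1.4]
grip_width: 0.0112
finger_force: 58.5
```

Request:
apply_moves(
  linear=[
    [0,-0.04,0.05],
    [0,-0.12,0.15],
    [0,-0.2,0.28],
    [0,-0.27,0.38],
    [0,-0.31,0.44],
  ],
  delta_rot=[
    [-0.02,0,0],
    [-0.05,0,0],
    [-0.08,0,0],
    [-0.11,0,0],
    [-0.125,0,0],
  ],
)

```text
clock: 48.55
position: [0.6257, 0.0525, 0.223]
tool_rot: [2.878, 0.0, 1.516]
force: [0.0, 0.7, -1.4]
grip_width: 0.0109
finger_force: 58.9
```

Request:
apply_moves(
  linear=[
    [0,0,0],
    [0,0,0],
    [0,0,0],
    [0,0,0],
    [0,0,0],
  ],
  delta_rot=[
    [0,0,0],
    [0,0,0],
    [0,0,0],
    [0,0,0],
    [0,0,0],
  ],
)

```text
clock: 48.97
position: [0.6285, 0.0524, 0.2241]
tool_rot: [2.88, -0.0, 1.515]
force: [0.3, -0.4, -1.5]
grip_width: 0.0111
finger_force: 58.9
```

```bash
cat >> led.py <<'E'
def board(lo,hi,y0,y1,zmax=.3):
    """plane fit of board front face in the ledge frame (scene camera)"""
    im,d,c=grab('scene'); X=cloud(d,c); L=Rz.inv().apply((X.reshape(-1,3)*1000-O)).reshape(X.shape)
    h=cv2.cvtColor(im,cv2.COLOR_RGB2HSV)
    m=(h[...,1]>60)&(h[...,0]>5)&(h[...,0]<28)&(L[...,2]>lo)&(L[...,2]<hi)&(L[...,1]>y0)&(L[...,1]<y1)&(abs(L[...,0])<90)
    P=L[m]; P=P[~np.isnan(P).any(1)]
    A=np.c_[P[:,1:],np.ones(len(P))]
    for _ in range(3):
        k=np.linalg.lstsq(A,P[:,0],rcond=None)[0]; e=abs(A@k-P[:,0])<5; A,P=A[e],P[e]
    print('board n',len(P),'tilt',np.degrees(np.arctan(-k[1])).round(1),'yaw',np.degrees(np.arctan(k[0])).round(1),'front face x at z=8:',(k[1]*8+k[0]*P[:,1].mean()+k[2]).round(1),'y',np.percentile(P[:,1],[2,98]).round(1),'z',np.percentile(P[:,2],[1,99]).round(1))
    return im
E
python3 - <<'E'
from led import *
im=board(20,300,-20,200); save('q.png',im)
st(); plan([wp(8,75,20,15,119),wp(8,75,1,15,119)])
E
```

```text
board n 2413 tilt 15.0 yaw -0.3 front face x at z=8: 41.5 y [ 26.  122.3] z [113.8 272.7]
{'clock': 49.017, 'position': [0.628, 0.052, 0.224], 'tool_rot': [2.88, -0.0, 1.515], 'force': [-0.022, -0.036, -2.258], 'grip_width': 0.011, 'finger_force': 58.896, 'qpos': [0.119, 0.407, -0.445, 1.801, 0.377, 0.752, -0.577]}
t 49.02 at [0.6284 0.0523 0.2241] [165.   -0.   86.8] w 0.0108
-> (np.float64(628.5548121363315), np.float64(53.38359497030796), np.float64(144.49808759901427), 0)
   lin [0.01, -0.205, 0.769] rot [-0.0, -0.001, 0.003]
-> (np.float64(628.5548121363315), np.float64(53.38359497030796), np.float64(125.49808759901426), 0)
   lin [-0.0, -0.049, 0.184] rot [0.0, 0.0, 0.0]
```

Request:
apply_moves(
  linear=[
    [0,-0.02,0.08],
    [0,-0.07,0.25],
    [0,-0.12,0.45],
    [0,-0.17,0.65],
    [0.01,-0.2,0.76],
  ],
  delta_rot=[
    [0,0,0],
    [0,0,0],
    [0,0,0],
    [0,0,0],
    [0,0,0],
  ],
)

```text
clock: 49.43
position: [0.6274, 0.0529, 0.1427]
tool_rot: [2.882, 0.0, 1.515]
force: [0.3, -0.2, -1.2]
grip_width: 0.0107
finger_force: 58.9
```

Request:
apply_moves(
  linear=[
    [0,-0.01,0.04],
    [0,-0.02,0.08],
    [0,-0.03,0.12],
    [0,-0.04,0.15],
    [0,-0.05,0.17],
  ],
  delta_rot=[
    [0,0,0],
    [0,0,0],
    [0,0,0],
    [0,0,0],
    [0,0,0],
  ],
)

```text
clock: 49.85
position: [0.6282, 0.0533, 0.128]
tool_rot: [2.879, -0.0, 1.515]
force: [-0.7, -0.1, -1.6]
grip_width: 0.0109
finger_force: 58.9
```

Request:
apply_moves(
  linear=[
    [0,0,0],
    [0,0,0],
    [0,0,0],
    [0,0,0],
    [0,0,0],
  ],
  delta_rot=[
    [0,0,0],
    [0,0,0],
    [0,0,0],
    [0,0,0],
    [0,0,0],
  ],
)

```text
clock: 50.27
position: [0.628, 0.0533, 0.1279]
tool_rot: [2.879, -0.0, 1.515]
force: [-0.2, 0.2, -1.8]
grip_width: 0.0108
finger_force: 58.9
```

Run:
```python
from led import *
im=board(20,300,-20,200); save('r.png',im[120:300,150:420],2.9)
st(); plan([wp(8,75,0,15,119)])
```

```text
board n 1927 tilt 15.0 yaw -0.3 front face x at z=8: 15.3 y [ 27.1 123.2] z [ 22.1 176.5]
{'clock': 50.317, 'position': [0.628, 0.053, 0.128], 'tool_rot': [2.88, -0.0, 1.515], 'force': [-0.576, 0.107, -1.267], 'grip_width': 0.011, 'finger_force': 58.926, 'qpos': [0.049, 0.525, -0.362, 1.894, 0.503, 0.551, -0.706]}
t 50.32 at [0.6279 0.0533 0.1278] [165.   -0.   86.8] w 0.0114
-> (np.float64(628.5548121363315), np.float64(53.38359497030796), np.float64(124.49808759901426), 0)
   lin [0.001, -0.003, 0.034] rot [0.0, -0.001, 0.003]
```

Request:
apply_moves(
  linear=[
    [0,0,0.01],
    [0,0,0.02],
    [0,-0.01,0.03],
    [0,-0.01,0.035],
    [0,-0.01,0.035],
  ],
  delta_rot=[
    [0,0,0],
    [0,0,0],
    [0,0,0],
    [0,0,0],
    [0,0,0],
  ],
)

```text
clock: 50.73
position: [0.628, 0.0535, 0.1244]
tool_rot: [2.879, -0.0, 1.515]
force: [-2.2, -0.8, 4.2]
grip_width: 0.0108
finger_force: 59.9
```

Request:
apply_moves(
  linear=[
    [0,0,0],
    [0,0,0],
    [0,0,0],
    [0,0,0],
    [0,0,0],
  ],
  delta_rot=[
    [0,0,0],
    [0,0,0],
    [0,0,0],
    [0,0,0],
    [0,0,0],
  ],
  gripper=0.1,
)

```text
clock: 51.15
position: [0.6278, 0.0534, 0.124]
tool_rot: [2.88, -0.0, 1.515]
force: [-0.0, 0.5, -0.6]
grip_width: 0.047
finger_force: 0.0
```

Run:
```python
from led import *
im=board(20,300,-20,200); save('r.png',im[120:300,150:420],2.9)
st()
```

```text
board n 1773 tilt 18.5 yaw -0.1 front face x at z=8: 14.4 y [ 27.4 123.3] z [ 21.5 168.4]
{'clock': 51.2, 'position': [0.628, 0.053, 0.124], 'tool_rot': [2.88, -0.0, 1.515], 'force': [-0.453, 0.576, -0.415], 'grip_width': 0.047, 'finger_force': 0.0, 'qpos': [0.046, 0.53, -0.358, 1.897, 0.508, 0.544, -0.711]}
```

View pics/r.png

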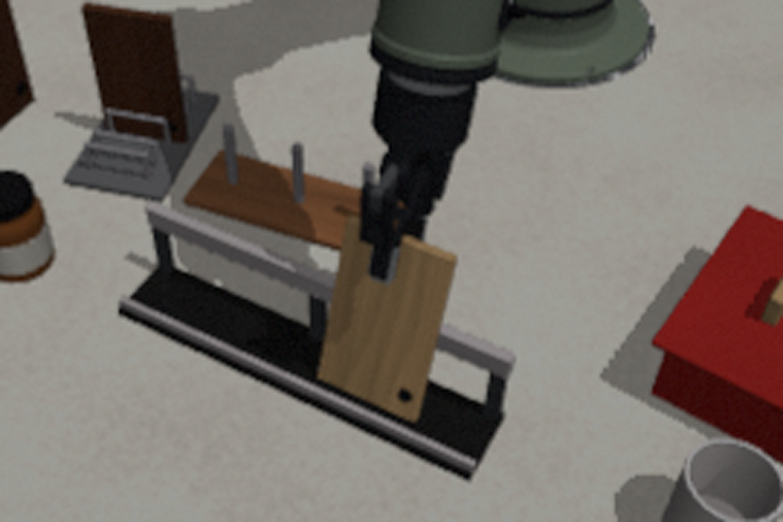

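Request:
apply_moves(
  linear=[
    [0,0,-0.1],
    [0,0,-0.3],
    [0,0,-0.5],
    [0,0,-0.75],
    [0,0,-1.0],
  ],
  delta_rot=[
    [0,0,0],
    [0,0,0],
    [0,0,0],
    [0,0,0],
    [0,0,0],
  ],
)

```text
clock: 51.62
position: [0.6012, 0.055, 0.2221]
tool_rot: [2.88, -0.0, 1.516]
force: [-0.1, -1.3, -0.1]
grip_width: 0.0472
finger_force: 0.0
```

Request:
apply_moves(
  linear=[
    [0,0,-0.1],
    [0,0,-0.2],
    [0,0,-0.3],
    [0,0,-0.35],
    [0,0,-0.4],
  ],
  delta_rot=[
    [0.03,0,0],
    [0.06,0,0],
    [0.09,0,0],
    [0.11,0,0],
    [0.125,0,0],
  ],
)

```text
clock: 52.03
position: [0.5917, 0.0554, 0.2607]
tool_rot: [-3.14, -0.001, 1.515]
force: [-0.9, -0.6, -0.0]
grip_width: 0.0467
finger_force: 0.0
```

Request:
apply_moves(
  linear=[
    [0,0,0],
    [0,0,0],
    [0,0,0],
    [0,0,0],
    [0,0,0],
  ],
  delta_rot=[
    [0,0,0],
    [0,0,0],
    [0,0,0],
    [0,0,0],
    [0,0,0],
  ],
)

```text
clock: 52.45
position: [0.5913, 0.0554, 0.2593]
tool_rot: [3.141, 0.0, 1.515]
force: [-0.4, 0.1, 0.2]
grip_width: 0.0469
finger_force: 0.0
```

Run:
```python
from led import *
from seg import *
board(20,300,-20,200); lidtin()
im,d,c=grab('scene'); X=cloud(d,c); z=X[...,2]
rect(X[(z>.172)&(z<.19)&(abs(X[...,0]-.436)<.022)&(abs(X[...,1]+.335)<.06)],'dark scene')
plan([(435.2,-334.8,250,101.3),(435.2,-334.8,128,101.3)],ml=.09)
```

```text
board n 2062 tilt 18.7 yaw -0.1 front face x at z=8: 14.8 y [ 27.5 123. ] z [ 21.7 170.9]
lid on tin 3408 c 451.1 356.9 size 144.4 217.2 ang 78.94 z [0.0715 0.0739 0.0765]
plane [0.0015 0.0006 0.073 ]
tin sides 837 c 548.3 344.3 size 133.4 6.7 ang 78.86 z [0.0037 0.0321 0.059 ]
dark scene 114 c 436.5 -334.4 size 15.6 99.5 ang 11.09 z [0.1723 0.1769 0.1798]
t 52.6 at [0.5915 0.0553 0.2593] [180.    0.   86.8] w 0.0469
-> (435.2, -334.8, 250, 101.3)
   lin [-0.796, -0.269, 0.019] rot [0.0, 0.0, -0.024]
   lin [-0.782, -0.309, 0.019] rot [0.0, 0.0, -0.024]
   lin [-0.765, -0.348, 0.019] rot [0.0, 0.0, -0.024]
   lin [-0.747, -0.386, 0.019] rot [0.0, 0.0, -0.024]
   lin [-0.726, -0.423, 0.019] rot [0.0, 0.0, -0.024]
-> (435.2, -334.8, 128, 101.3)
   lin [0.0, -0.0, 0.61] rot [0.0, 0.0, 0.0]
   lin [0.0, -0.0, 0.61] rot [0.0, 0.0, 0.0]
```

Request:
apply_moves(
  linear=[
    [-0.1,-0.03,0],
    [-0.25,-0.08,0],
    [-0.42,-0.14,0],
    [-0.6,-0.2,0],
    [-0.8,-0.27,0],
  ],
  delta_rot=[
    [0,0,0],
    [0,0,-0.01],
    [0,0,-0.01],
    [0,0,-0.02],
    [0,0,-0.02],
  ],
  gripper=0,
)

```text
clock: 53.02
position: [0.5596, -0.0241, 0.2592]
tool_rot: [-3.142, 0.0, 1.559]
force: [-0.4, -0.7, -0.2]
grip_width: 0.0427
finger_force: 0.0
```

Request:
apply_moves(
  linear=[
    [-0.16,-0.06,0],
    [-0.31,-0.12,0],
    [-0.47,-0.19,0],
    [-0.63,-0.25,0],
    [-0.78,-0.31,0],
  ],
  delta_rot=[
    [0,0,0],
    [0,0,-0.01],
    [0,0,-0.01],
    [0,0,-0.02],
    [0,0,-0.025],
  ],
)

```text
clock: 53.43
position: [0.5273, -0.1022, 0.2593]
tool_rot: [-3.142, 0.0, 1.61]
force: [0.6, 1.1, 0.2]
grip_width: 0.0428
finger_force: 0.0
```

Request:
apply_moves(
  linear=[
    [-0.15,-0.07,0],
    [-0.31,-0.14,0],
    [-0.46,-0.21,0],
    [-0.61,-0.28,0],
    [-0.77,-0.35,0],
  ],
  delta_rot=[
    [0,0,0],
    [0,0,-0.01],
    [0,0,-0.01],
    [0,0,-0.02],
    [0,0,-0.025],
  ],
)

```text
clock: 53.85
position: [0.4952, -0.1801, 0.2593]
tool_rot: [3.142, 0.0, 1.663]
force: [0.3, 0.7, 0.2]
grip_width: 0.0427
finger_force: 0.0
```

Request:
apply_moves(
  linear=[
    [-0.15,-0.08,0],
    [-0.3,-0.16,0],
    [-0.45,-0.23,0],
    [-0.6,-0.31,0],
    [-0.75,-0.39,0],
  ],
  delta_rot=[
    [0,0,0],
    [0,0,-0.01],
    [0,0,-0.01],
    [0,0,-0.02],
    [0,0,-0.025],
  ],
)

```text
clock: 54.27
position: [0.4631, -0.2584, 0.2593]
tool_rot: [-3.142, 0.0, 1.715]
force: [1.1, -0.0, -0.8]
grip_width: 0.0425
finger_force: 0.0
```

Request:
apply_moves(
  linear=[
    [-0.15,-0.08,0],
    [-0.32,-0.18,0],
    [-0.5,-0.29,0],
    [-0.66,-0.38,0],
    [-0.73,-0.42,0],
  ],
  delta_rot=[
    [0,0,0],
    [0,0,-0.01],
    [0,0,-0.01],
    [0,0,-0.02],
    [0,0,-0.025],
  ],
)

```text
clock: 54.68
position: [0.4311, -0.338, 0.2592]
tool_rot: [-3.141, 0.001, 1.765]
force: [-0.7, -0.2, -0.6]
grip_width: 0.0423
finger_force: 0.0
```

Request:
apply_moves(
  linear=[
    [0,0,0],
    [0,0,0],
    [0,0,0],
    [0,0,0],
    [0,0,0],
  ],
  delta_rot=[
    [0,0,0],
    [0,0,0],
    [0,0,0],
    [0,0,0],
    [0,0,0],
  ],
)

```text
clock: 55.1
position: [0.4334, -0.3345, 0.2594]
tool_rot: [3.141, -0.0, 1.768]
force: [-0.9, -0.9, -0.8]
grip_width: 0.0429
finger_force: 0.0
```

Run:
```python
from led import *
from seg import *
lidtin()
im,d,c=grab('top'); X=cloud(d,c); h=cv2.cvtColor(im,cv2.COLOR_RGB2HSV); z=X[...,2]
r=((h[...,0]<8)|(h[...,0]>172))&(h[...,1]>120)&(np.hypot(X[...,0]-.446,X[...,1]-.368)<.17)
rect(X[r&(z>.068)&(z<.09)],'lid top'); rect(X[r&(z<.06)],'tin below')
plan([(435.2,-334.8,200,101.3),(435.2,-334.8,128,101.3)],ml=.09)
```

```text
lid on tin 3407 c 452.0 356.8 size 144.4 218.3 ang 79.0 z [0.0714 0.0739 0.0764]
plane [ 0.0006 -0.0001  0.0737]
tin sides 835 c 524.4 382.8 size 95.6 186.2 ang 32.82 z [0.0043 0.032  0.0587]
lid top 2982 c 447.1 355.2 size 145.9 211.3 ang 79.28 z [0.0718 0.0761 0.0804]
tin below 120 c 432.7 297.6 size 3.2 193.6 ang 78.42 z [0.0136 0.0255 0.0359]
t 55.2 at [ 0.4333 -0.3348  0.2594] [180.   -0.  101.3] w 0.0427
-> (435.2, -334.8, 200, 101.3)
   lin [-0.003, 0.019, 0.594] rot [0.0, -0.0, -0.0]
-> (435.2, -334.8, 128, 101.3)
   lin [0.0, -0.0, 0.72] rot [0.0, 0.0, 0.0]
```

Request:
apply_moves(
  linear=[
    [0,0.02,0.1],
    [0,0.02,0.25],
    [0,0.02,0.4],
    [0,0.02,0.5],
    [0,0.02,0.58],
  ],
  delta_rot=[
    [0,0,0],
    [0,0,0],
    [0,0,0],
    [0,0,0],
    [0,0,0],
  ],
)

```text
clock: 55.62
position: [0.4347, -0.3346, 0.1998]
tool_rot: [-3.141, -0.001, 1.767]
force: [0.6, -0.4, 0.9]
grip_width: 0.0427
finger_force: 0.0
```

Request:
apply_moves(
  linear=[
    [0,0,0.15],
    [0,0,0.3],
    [0,0,0.5],
    [0,0,0.65],
    [0,0,0.73],
  ],
  delta_rot=[
    [0,0,0],
    [0,0,0],
    [0,0,0],
    [0,0,0],
    [0,0,0],
  ],
)

```text
clock: 56.03
position: [0.4344, -0.3345, 0.1265]
tool_rot: [-3.141, -0.001, 1.767]
force: [0.1, 1.4, 0.3]
grip_width: 0.0424
finger_force: 0.0
```

Request:
apply_moves(
  linear=[
    [0,0,0],
    [0,0,0],
    [0,0,0],
    [0,0,0],
    [0,0,0],
  ],
  delta_rot=[
    [0,0,0],
    [0,0,0],
    [0,0,0],
    [0,0,0],
    [0,0,0],
  ],
  gripper=-1,
  force=60,
)

```text
clock: 56.45
position: [0.4353, -0.3353, 0.1291]
tool_rot: [3.141, 0.001, 1.766]
force: [-0.8, 0.0, 4.1]
grip_width: 0.0107
finger_force: 59.4
```

Request:
apply_moves(
  linear=[
    [0,0,-0.05],
    [0,0,-0.15],
    [0,0,-0.3],
    [0,0,-0.45],
    [0,0,-0.6],
  ],
  delta_rot=[
    [0,0,0],
    [0,0,0],
    [0,0,0],
    [0,0,0],
    [0,0,0],
  ],
)

```text
clock: 56.87
position: [0.4349, -0.3349, 0.1899]
tool_rot: [3.141, 0.0, 1.767]
force: [-0.6, -0.4, -3.1]
grip_width: 0.0108
finger_force: 58.4
```

Request:
apply_moves(
  linear=[
    [0,0,-0.18],
    [0,0,-0.36],
    [0,0,-0.54],
    [0,0,-0.72],
    [0,0,-0.8],
  ],
  delta_rot=[
    [0,0,0],
    [0,0,0],
    [0,0,0],
    [0,0,0],
    [0,0,0],
  ],
)

```text
clock: 57.28
position: [0.4355, -0.3352, 0.2713]
tool_rot: [3.139, 0.002, 1.767]
force: [1.1, 0.3, -3.2]
grip_width: 0.0108
finger_force: 58.7
```

Request:
apply_moves(
  linear=[
    [0,0,0],
    [0,0,0],
    [0,0,0],
    [0,0,0],
    [0,0,0],
  ],
  delta_rot=[
    [0,0,0],
    [0,0,0],
    [0,0,0],
    [0,0,0],
    [0,0,0],
  ],
)

```text
clock: 57.7
position: [0.4347, -0.3347, 0.2675]
tool_rot: [-3.141, -0.001, 1.767]
force: [-0.7, 0.6, -3.5]
grip_width: 0.011
finger_force: 58.7
```

Run:
```python
from led import *
plan([wp(8,-75,142,0,119),wp(8,-75,100,15,119)],ml=.09)
```

```text
t 57.7 at [ 0.4347 -0.3347  0.2675] [-1.800e+02 -1.000e-01  1.012e+02] w 0.011
-> (np.float64(649.8749248627277), np.float64(-98.25432878835488), np.float64(269.0), 0)
   lin [0.634, 0.857, -0.005] rot [-0.0, -0.0, 0.041]
   lin [0.705, 0.799, -0.005] rot [-0.0, -0.0, 0.041]
   lin [0.771, 0.736, -0.005] rot [-0.0, -0.0, 0.041]
-> (np.float64(619.1362342069344), np.float64(-96.32041429393279), np.float64(224.49808759901424), 0)
   lin [-0.0, -0.308, 0.445] rot [-0.125, 0.0, -0.0]
```

Request:
apply_moves(
  linear=[
    [0.07,0.1,0],
    [0.18,0.25,0],
    [0.32,0.43,0],
    [0.47,0.64,0],
    [0.63,0.86,0],
  ],
  delta_rot=[
    [0,0,0.01],
    [0,0,0.01],
    [0,0,0.02],
    [0,0,0.03],
    [0,0,0.04],
  ],
)

```text
clock: 58.12
position: [0.5073, -0.2559, 0.2678]
tool_rot: [-3.141, -0.0, 1.681]
force: [0.9, -0.6, -2.6]
grip_width: 0.0109
finger_force: 58.7
```

Request:
apply_moves(
  linear=[
    [0.14,0.16,0],
    [0.28,0.32,0],
    [0.42,0.48,0],
    [0.56,0.64,0],
    [0.7,0.8,0],
  ],
  delta_rot=[
    [0,0,0.01],
    [0,0,0.02],
    [0,0,0.02],
    [0,0,0.03],
    [0,0,0.04],
  ],
)

```text
clock: 58.53
position: [0.5792, -0.1771, 0.2677]
tool_rot: [-3.141, -0.0, 1.598]
force: [-0.1, -0.2, -1.6]
grip_width: 0.011
finger_force: 58.6
```

Request:
apply_moves(
  linear=[
    [0.15,0.15,0],
    [0.33,0.32,0],
    [0.53,0.51,0],
    [0.7,0.67,0],
    [0.77,0.74,0],
  ],
  delta_rot=[
    [0,0,0.01],
    [0,0,0.02],
    [0,0,0.03],
    [0,0,0.04],
    [0,0,0.04],
  ],
)

```text
clock: 58.95
position: [0.6519, -0.0954, 0.2674]
tool_rot: [-3.141, -0.002, 1.517]
force: [0.3, 0.1, -3.0]
grip_width: 0.0108
finger_force: 58.6
```

Request:
apply_moves(
  linear=[
    [0,-0.04,0.05],
    [0,-0.12,0.15],
    [0,-0.2,0.28],
    [0,-0.27,0.38],
    [0,-0.31,0.44],
  ],
  delta_rot=[
    [-0.02,0,0],
    [-0.05,0,0],
    [-0.08,0,0],
    [-0.11,0,0],
    [-0.125,0,0],
  ],
)

```text
clock: 59.37
position: [0.6171, -0.0977, 0.2228]
tool_rot: [2.879, 0.0, 1.515]
force: [0.5, -0.3, -1.8]
grip_width: 0.0112
finger_force: 59.1
```

Request:
apply_moves(
  linear=[
    [0,0,0],
    [0,0,0],
    [0,0,0],
    [0,0,0],
    [0,0,0],
  ],
  delta_rot=[
    [0,0,0],
    [0,0,0],
    [0,0,0],
    [0,0,0],
    [0,0,0],
  ],
)

```text
clock: 59.78
position: [0.6202, -0.0971, 0.2244]
tool_rot: [2.88, -0.0, 1.515]
force: [0.0, -0.5, -3.1]
grip_width: 0.011
finger_force: 59.1
```

Run:
```python
from led import *
board(20,300,-200,0)
plan([wp(8,-75,20,15,119),wp(8,-75,0,15,119)])
```

```text
board n 1965 tilt 14.8 yaw -0.5 front face x at z=8: 41.3 y [-122.9  -26.5] z [114.7 272.7]
t 59.83 at [ 0.6201 -0.0971  0.2244] [165.   -0.   86.8] w 0.0107
-> (np.float64(619.1362342069344), np.float64(-96.32041429393279), np.float64(144.49808759901427), 0)
   lin [0.007, -0.216, 0.769] rot [-0.0, -0.001, 0.003]
-> (np.float64(619.1362342069344), np.float64(-96.32041429393279), np.float64(124.49808759901426), 0)
   lin [-0.0, -0.052, 0.193] rot [0.0, 0.0, 0.0]
```

Request:
apply_moves(
  linear=[
    [0,-0.02,0.08],
    [0,-0.07,0.25],
    [0,-0.12,0.45],
    [0,-0.17,0.65],
    [0.01,-0.21,0.76],
  ],
  delta_rot=[
    [0,0,0],
    [0,0,0],
    [0,0,0],
    [0,0,0],
    [0,0,0],
  ],
)

```text
clock: 60.25
position: [0.6182, -0.0962, 0.1427]
tool_rot: [2.882, -0.0, 1.515]
force: [0.5, -0.1, -2.8]
grip_width: 0.0109
finger_force: 59.0
```

Request:
apply_moves(
  linear=[
    [0,-0.01,0.04],
    [0,-0.02,0.08],
    [0,-0.03,0.12],
    [0,-0.04,0.15],
    [0,-0.05,0.17],
  ],
  delta_rot=[
    [0,0,0],
    [0,0,0],
    [0,0,0],
    [0,0,0],
    [0,0,0],
  ],
)

```text
clock: 60.67
position: [0.6189, -0.0962, 0.1279]
tool_rot: [2.879, 0.0, 1.515]
force: [-0.1, -0.6, -2.8]
grip_width: 0.0109
finger_force: 59.0
```

Request:
apply_moves(
  linear=[
    [0,0,0.01],
    [0,0,0.02],
    [0,-0.01,0.03],
    [0,-0.01,0.035],
    [0,-0.01,0.035],
  ],
  delta_rot=[
    [0,0,0],
    [0,0,0],
    [0,0,0],
    [0,0,0],
    [0,0,0],
  ],
)

```text
clock: 61.08
position: [0.6189, -0.0961, 0.1247]
tool_rot: [2.879, 0.0, 1.515]
force: [-2.6, 0.5, 3.4]
grip_width: 0.0112
finger_force: 60.1
```

Run:
```python
from led import *
board(20,300,-200,0); st()
```

```text
board n 1552 tilt 14.8 yaw -0.5 front face x at z=8: 13.6 y [-122.1  -25.5] z [ 22.1 172.9]
{'clock': 61.133, 'position': [0.619, -0.096, 0.125], 'tool_rot': [2.879, 0.0, 1.515], 'force': [-2.165, -0.054, 3.533], 'grip_width': 0.011, 'finger_force': 60.169, 'qpos': [0.319, 0.522, -0.35, 1.909, 0.376, 0.5, -0.329]}
```

Foot touches the base; release and withdraw.

Request:
apply_moves(
  linear=[
    [0,0,0],
    [0,0,0],
    [0,0,0],
    [0,0,0],
    [0,0,0],
  ],
  delta_rot=[
    [0,0,0],
    [0,0,0],
    [0,0,0],
    [0,0,0],
    [0,0,0],
  ],
  gripper=0.1,
)

```text
clock: 61.55
position: [0.6185, -0.0961, 0.1241]
tool_rot: [2.88, -0.0, 1.515]
force: [0.2, -0.7, 0.0]
grip_width: 0.0473
finger_force: 0.0
```

Request:
apply_moves(
  linear=[
    [0,0,-0.1],
    [0,0,-0.3],
    [0,0,-0.5],
    [0,0,-0.75],
    [0,0,-1.0],
  ],
  delta_rot=[
    [0,0,0],
    [0,0,0],
    [0,0,0],
    [0,0,0],
    [0,0,0],
  ],
)

```text
clock: 61.97
position: [0.592, -0.0944, 0.2221]
tool_rot: [2.88, -0.0, 1.516]
force: [-0.5, -1.6, 0.3]
grip_width: 0.0471
finger_force: 0.0
```

Request:
apply_moves(
  linear=[
    [0,0,-0.1],
    [0,0,-0.2],
    [0,0,-0.3],
    [0,0,-0.35],
    [0,0,-0.4],
  ],
  delta_rot=[
    [0.03,0,0],
    [0.06,0,0],
    [0.09,0,0],
    [0.11,0,0],
    [0.125,0,0],
  ],
)

```text
clock: 62.38
position: [0.5825, -0.0939, 0.2607]
tool_rot: [-3.14, -0.0, 1.515]
force: [-0.1, 0.5, -0.0]
grip_width: 0.047
finger_force: 0.0
```

Request:
apply_moves(
  linear=[
    [-0.2,-0.1,0],
    [-0.4,-0.3,0],
    [-0.6,-0.5,0],
    [-0.6,-0.7,0],
    [-0.6,-0.8,0],
  ],
  delta_rot=[
    [0,0,0],
    [0,0,0],
    [0,0,0],
    [0,0,0],
    [0,0,0],
  ],
)

```text
clock: 62.8
position: [0.497, -0.1504, 0.2599]
tool_rot: [-3.141, 0.0, 1.513]
force: [0.3, -0.3, -0.1]
grip_width: 0.0468
finger_force: 0.0
```

Request:
apply_moves(
  linear=[
    [0,0,0],
    [0,0,0],
    [0,0,0],
    [0,0,0],
    [0,0,0],
  ],
  delta_rot=[
    [0,0,0],
    [0,0,0],
    [0,0,0],
    [0,0,0],
    [0,0,0],
  ],
)

```text
clock: 63.22
position: [0.4998, -0.1491, 0.2592]
tool_rot: [-3.142, -0.0, 1.516]
force: [0.8, 0.6, -1.0]
grip_width: 0.0471
finger_force: 0.0
```

Run:
```python
from led import *
from seg import *
board(20,300,-200,0); board(20,300,0,200); lidtin()
im,d,c=grab('top'); X=cloud(d,c); h=cv2.cvtColor(im,cv2.COLOR_RGB2HSV); z=X[...,2]
r=((h[...,0]<8)|(h[...,0]>172))&(h[...,1]>120)&(np.hypot(X[...,0]-.446,X[...,1]-.368)<.17)
rect(X[r&(z>.068)&(z<.09)],'lid top')
im,_,_=grab('scene'); save('z.png',im); st()
```

```text
board n 1714 tilt 18.4 yaw -0.1 front face x at z=8: 14.2 y [-121.7  -25.9] z [ 21.4 171. ]
board n 2067 tilt 18.7 yaw -0.2 front face x at z=8: 14.7 y [ 27.5 123.3] z [ 21.6 170.6]
lid on tin 3415 c 451.0 356.9 size 144.5 218.3 ang 78.92 z [0.0715 0.0739 0.0765]
plane [0.0018 0.0004 0.073 ]
tin sides 837 c 549.1 344.4 size 133.0 6.6 ang 78.67 z [0.0033 0.0322 0.0587]
lid top 2985 c 447.2 355.6 size 145.5 211.5 ang 78.93 z [0.0719 0.0762 0.0805]
{'clock': 63.467, 'position': [0.499, -0.149, 0.259], 'tool_rot': [-3.141, -0.0, 1.515], 'force': [0.146, 0.578, 0.297], 'grip_width': 0.047, 'finger_force': 0.0, 'qpos': [0.525, 0.325, -0.444, 1.788, 0.157, 1.064, -0.031]}
```

View pics/z.png

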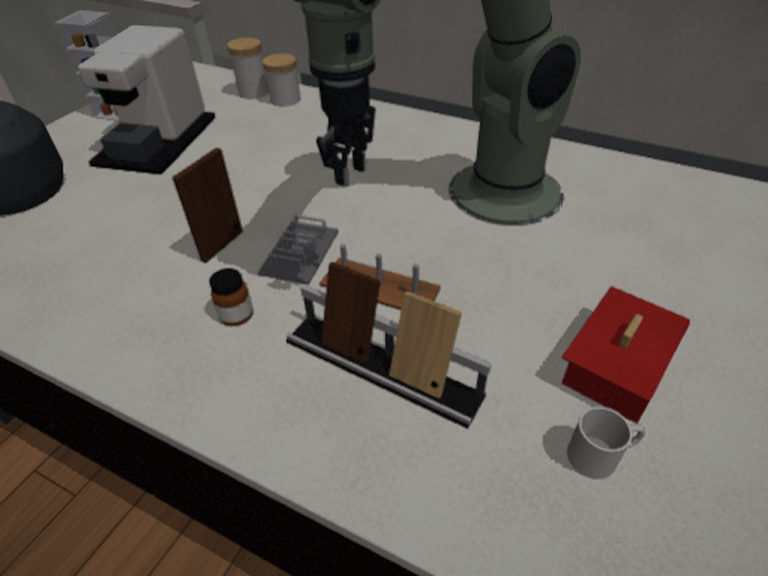

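```bash
python3 -c "
from workcell import workorder
print(workorder.job_done())"
```

```text
the job is handed in; nothing more can be done
None
```

The job is handed in. In the last camera check all three spools were in the tin under a seated, level lid, and both boards (light and the smaller dark) were leaning on the rail at about 18.5°. Something knocked the lid after I placed it, so it sits about 7 mm off centre, within the 13 mm limit. The mug and jar were not touched.

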